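# Stack a filter cell in its assembly fixture

## Task

Assemble the filter cell in the fixture's pocket: housing first, the spacer square on top of it with its lugs up, then the top disc flat on the spacer between the lugs, knob up. The housing can be taken out of its cradle only by its two ends but fits into the pocket only when held by its long sides, so set it down on the rubber pad, let go and take it again by the long sides. Lower every part all the way instead of dropping it in, and leave the other things on the bench where they are.

Things in the scene. Friction and masses are not known exactly. Their poses are not given: they have to be found in the camera images.
- pocket (a point): Centre of the pocket floor in the fixed assembly fixture, 10 mm above the bench. z up, x along the pocket's 68 mm length, y along its 56 mm width. The ends (+-x) are closed by walls; each long side (+-y) has two corner columns with a centred 44 mm wide finger gap between, open outwards and down to the floor.
- fixture: The fixture; origin under its centre on the bench, axes as the pocket's. Base plate 124 (x) x 108 (y) x 10 mm. Walls and columns 10 mm thick, upright to 54 mm above the pocket floor, then flaring outwards about 4 mm up to 64 mm above the floor as a lead-in.
- pad_top (a point): Centre of the top of the flat grey rubber pad with a dark outline, 100 (x) x 90 (y) mm, top 6 mm above the bench, fixed, z up. It lies near left or near right, the cradle on the other side.
- cradle: Fixed grey storage cradle holding the housing at the start; origin under its centre on the bench, z up. Base 72 (x) x 80 (y) x 8 mm, housing stands on it. Two cheeks 64 mm long, at y = +-28 to +-38 mm, up to 54 mm above the bench, cover the housing's long sides with 2 mm play; the ends (+-x) are open. Lift the housing straight up.
- housing_mid (a point): Centre (half-way up) of the filter housing, an aluminium block 64 (x) x 52 (y) x 44 mm high with a 36 mm round well in its top, loose, about 0.3 kg. Ends at x = +-32 mm, long sides at y = +-26 mm, z up. Standing in the pocket this point is 22 mm above the pocket floor.
- spacer_mid (a point): Centre of the plate of the loose aluminium spacer, 64 (x) x 52 (y) x 20 mm with a 36 mm hole through it and four lugs 4 mm high on its top corners (inner corners at x = +-23.5, y = +-15.5 mm), about 0.12 kg. Flat on the bench, lugs up, z up, far left or far right. Stacked, this point is 54 mm above the pocket floor.
- disc_mid (a point): On the axis of the loose round aluminium top disc, 16 mm above its underside (half its height). Disc 52 mm diameter, 10 mm thick, with a central knob 24 mm diameter and 22 mm high; about 0.1 kg, knob up on the bench, far left or far right. Rests between the spacer's lugs with 2 to 4 mm play. Stacked, this point is 80 mm above the pocket floor.
- spanner: Bystander: open-ended spanner, 169 mm long along its y, origin under its centre; leave it.
- screwdriver: Bystander: screwdriver, 195 mm long along its y, origin under its centre; leave it.
Mind the look-alikes: they are no part of the job. Leave any orange look-alike of the part that bears housing_mid alone.

How it is judged:
By the outcome, as a careful person would: the job done as asked, in the order asked, and still so for the second after the job is handed in, with the robot touching nothing.
It also fails if it takes over 72 s, if anything falls off the work surface, if the arm or the gripper's body presses on something with over 40 N, if the wrist force passes 120 N, or if a joint passes its speed limit or range.

## Robot

A 6-joint arm with a two-finger parallel gripper is mounted at the origin on a cart in front of the work surface, level with it; the furniture and walls round the work are solid. World frame = base frame: x ahead of the robot, y to its left, z up, the work surface at z = 0. Lengths are in m, angles in degrees, forces in N, time in s.
With the tool pointing down it reaches from about 0.4 to 0.825 m from the base axis. Payload 7 kg.
Tool frame: the origin (TCP) lies midway between the tips of the shut fingers; the grasp point (between the pads) lies 19 mm behind it (ctrl.grasp_offset is the distance from the TCP to the grasp point, in m); z points along the fingers, x is the direction in which the jaws open and shut, and the axes are right-handed (so a half turn about z gives the same grasp; the last joint's range is limited). The gripper opens to 88 mm and grips with 3 to 60 N. Pads are 19 mm wide; open, the fingers measure 130 mm over their backs; the gripper's body (78 mm by 193 mm) begins 47 mm behind the grasp point.
Start: joints at [-50.816, 20.546, 0.682, 0, -70.136, -16.507], TCP at [0.26, -0.623, 0.227] pointing down, gripper open.
Joint ranges: [-176.03, 176.03], [-82.01, 121.73], [-58.28, 71.71], [-173.87, 95.51], [-174.79, -0.11], [-173.66, 173.66]. Speed limits (degrees/s): [136.94, 136.94, 172.46, 180, 180, 180].

## Interface

Orientations are given as [roll, pitch, yaw] about the fixed x, y, z axes, in that order (R = Rz(yaw) Ry(pitch) Rx(roll)).
In Python, from plant import sensors, snapshot, order, ctrl gives the robot as it stands.
- The arm moves only by the tool send_rows, never from a script. Its argument "commands" is a list of rows, each a list of 3 entries, a list of its own where there are three numbers: the closure, from 0 (fully open) to 1 (shut), then the shift along the world's x, y, z in units of 0.25 m (1.0 is 0.25 m), then the turn, a rotation vector about the world's x, y, z in units of 360 degrees (1.0 is 360 degrees). In form: [[hand, [x, y, z], [ax, ay, az]], ...]. A call has 1 to 12 rows; each row shifts and turns the pose as measured when the row begins; what a row does not reach is not made up. A row lasts 1/10 s, in which the tool goes at most 50 mm and 8.59 degrees, less where a joint would pass 70% of its speed; a pose out of reach is approached as far as the arm can. A call with a number of a shift or a turn outside -1 to 1 is refused whole. A call with a gripper value outside its range is refused whole. The fingers move at their own pace and stop on an object; the grip force is fixed at half the most. Time passes only in rows, so rows that do not move let the fingers close. It gives the time, the measured TCP pose, the force and the opening at its end, in the units of the state.
- sensors.get_obs(): the state, without advancing time (a new reading comes with each control period).
- snapshot(name): name is "side" or "top"; returns a dict with "color" (384x512x3 uint8, blue, green, red), "z_map" (384x512 float32, m along the optical axis (not along the pixel's ray), 0 where there is no reading), "mtx" (3x3 intrinsics, pixels), "xyz" and "attitude" of the camera in the world. Camera axes: x right, y down, z forward; pixel columns grow to the right and rows downward; lengths in m; the calibration is good to about 2 mm. A picture is of the moment at which its call begins.
- order.close_job(): hands the job in, once; it reports no verdict.
The state is a dict: "clock": time; "joint_pos": joint angles; "qvel": joint speeds; "tau": joint torques, N m; "tool_pos": TCP position; "orientation": TCP orientation; "force": force on the tool from outside, world axes, zero at the start; "moment": the same for the moment, N m; "opening": finger opening in m.
Only numpy, scipy, OpenCV 4.12 (cv2) and the standard library are available. Lean on these libraries where they do the work, as an engineer would, in place of code of your own. Each camera call takes 0.05 s, during which the arm holds its last target.

## Working session

There is one attempt and no reset: what is moved stays moved. The work goes in short steps, Python scripts to look and compute and a tool call to move; the robot and the scene stay as the last step left them, time stands still between calls to the robot, and variables do not carry over. Pictures are saved under pics/ and viewed, and the job is handed in when it is done.

Besides the shell and the picture viewer there is one more tool, called after ">>>" in YAML: its name, and indented under it one key for each argument. send_rows: Moves the arm, as the interface text tells. Its arguments: {"type":"object","properties":{"commands":{"type":"array","items":{"type":"array"}}},"required":["commands"]}

```bash
ls; mkdir -p pics; cat > h.py <<'E'
import numpy as np, cv2, pickle
from scipy.spatial.transform import Rotation as R
def rot(a):
    a=np.array(a,float)
    return a if a.shape==(3,3) else (R.from_quat(a).as_matrix() if a.size==4 else R.from_euler('xyz',a,degrees=True).as_matrix())
def take(name,tag):
    from plant import snapshot
    s=snapshot(name); pickle.dump(s,open(f'pics/{tag}.pkl','wb')); cv2.imwrite(f'pics/{tag}.png',s['color']); return s
def load(tag): return pickle.load(open(f'pics/{tag}.pkl','rb'))
def cloud(s):
    z=s['z_map'];K=s['mtx'];h,w=z.shape
    u,v=np.meshgrid(np.arange(w),np.arange(h))
    P=np.stack([(u-K[0,2])*z/K[0,0],(v-K[1,2])*z/K[1,1],z],-1)
    W=P@rot(s['attitude']).T+np.array(s['xyz']); W[z==0]=np.nan
    return W
E
python3 - <<'E'
from h import *
from plant import sensors,ctrl
print(sensors.get_obs(), ctrl.grasp_offset)
for n in('top','side'):
    s=take(n,n+'0'); print(n,s['mtx'],s['xyz'],s['attitude']); 
    cv2.imwrite(f'pics/{n}0b.png',cv2.resize(s['color'],(800,600),interpolation=cv2.INTER_CUBIC))
E
```

```text
pics
{'clock': 0.0, 'joint_pos': array([-5.08157409e+01,  2.05888157e+01,  6.32101374e-01, -2.07941889e-02,
       -7.01364419e+01, -1.65059379e+01]), 'qvel': array([-0.034185  ,  0.02557385, -0.02135331, -0.11419825, -0.03201385,
        0.05755569]), 'tau': array([ 2.75791681e-03, -5.82715380e+01,  2.93055975e+01,  6.99669912e+00,
        7.02558857e-03, -1.46841026e-04]), 'tool_pos': array([ 0.26001588, -0.62235481,  0.22563744]), 'orientation': array([-1.79992273e+02, -9.48716618e-02,  1.12671233e+02]), 'force': array([-0.06364424,  0.49019636, -0.03117316]), 'moment': array([ 0.02445382,  0.00558741, -0.01334402]), 'opening': 0.08797361169230804} 0.0188
top [[463.72248519   0.         258.29405824]
 [  0.         463.72248519 188.26689853]
 [  0.           0.           1.        ]] [ 0.44983923 -0.04343937  1.07624259] [-1.73229115e+02  1.35887218e-01 -8.99507625e+01]
side [[399.53462575   0.         248.57763267]
 [  0.         399.53462575 195.13344411]
 [  0.           0.           1.        ]] [0.25373169 0.64949184 0.71484797] [-1.29853081e+02  1.05482832e-01 -1.55891761e+02]
```

View pics/top0b.png

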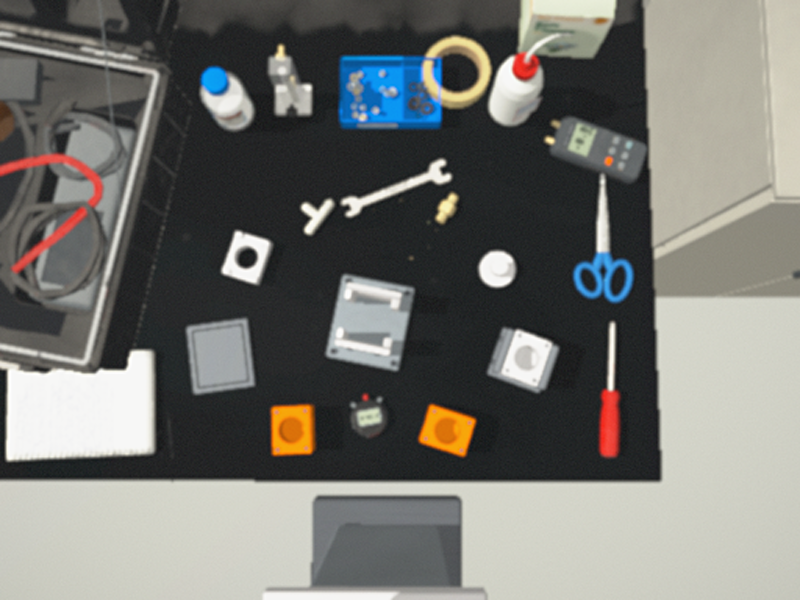

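View pics/side0b.png

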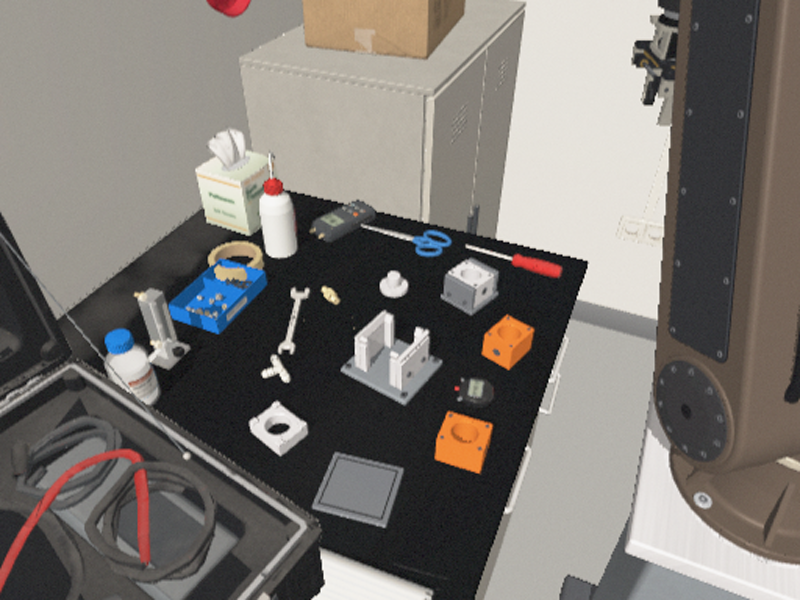

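The top view (800×600 pixels) shows the spacer at (246,257), disc at (497,268), fixture at (370,322), pad at (220,355), housing in its cradle at (523,358), and two orange look-alikes at (293,430) and (447,430). Next I'll measure them.

```bash
python3 - <<'E'
from h import *
s=load('top0');W=cloud(s);k=512/800
b=W[190:300,120:420,2];print('bench z',np.nanmedian(b))
def rect(name,u,v,r,zlo,zhi):
    u=int(u*k);v=int(v*k);r=int(r*k)
    P=W[v-r:v+r,u-r:u+r].reshape(-1,3); P=P[(P[:,2]>zlo)&(P[:,2]<zhi)]
    c,sz,a=cv2.minAreaRect((P[:,:2]*1000).astype(np.float32))
    print(name,len(P),np.round(c,1),np.round(sz,1),round(a,2),'z',np.round(np.percentile(P[:,2],[5,50,95]),4))
rect('spacer',246,257,40,.012,.04)
rect('disc',497,268,40,.005,.05)
rect('knob',497,268,40,.022,.05)
rect('housing',523,358,50,.0495,.06)
rect('housing all',523,358,50,.044,.07)
rect('fixt base',370,322,60,.005,.015)
rect('fixt walls',370,322,60,.066,.09)
rect('pad',220,355,60,.003,.012)
cs=[]
for n,(x,y,w,h) in dict(a=(140,140,60,50),b=(300,140,60,50),c=(200,170,75,70),d=(300,200,65,55)).items():
    c=s['color'][y:y+h,x:x+w]; cs.append(cv2.resize(c,(400,300),interpolation=cv2.INTER_CUBIC))
cv2.imwrite('pics/crops.png',np.vstack([np.hstack(cs[:2]),np.hstack(cs[2:])]))
E
```

```text
bench z -0.0004769726824442877
spacer 451 [630.8 192.7] [53.6 64.4] 73.3 z [0.0154 0.0193 0.0239]
disc 381 [ 619.6 -168.5] [95.3 72.5] 11.23 z [0.0058 0.0095 0.0321]
knob 87 [ 615.  -179.8] [22.4 21.3] 82.06 z [0.026  0.0307 0.0335]
housing 597 [ 481.1 -213.9] [76.3 65.1] 69.26 z [0.0497 0.0518 0.0552]
housing all 771 [ 481.1 -213.8] [76.1 66.1] 70.24 z [0.0469 0.0512 0.055 ]
fixt base 1843 [539.4  17.3] [151.6 127.8] 78.79 z [0.0059 0.009  0.0124]
fixt walls 360 [535.8   8.6] [75.2 87. ] 78.8 z [0.0673 0.0725 0.076 ]
pad 1534 [489.  235.8] [172.6 170.8] 0.06 z [0.0032 0.0054 0.0084]
```

View pics/crops.png

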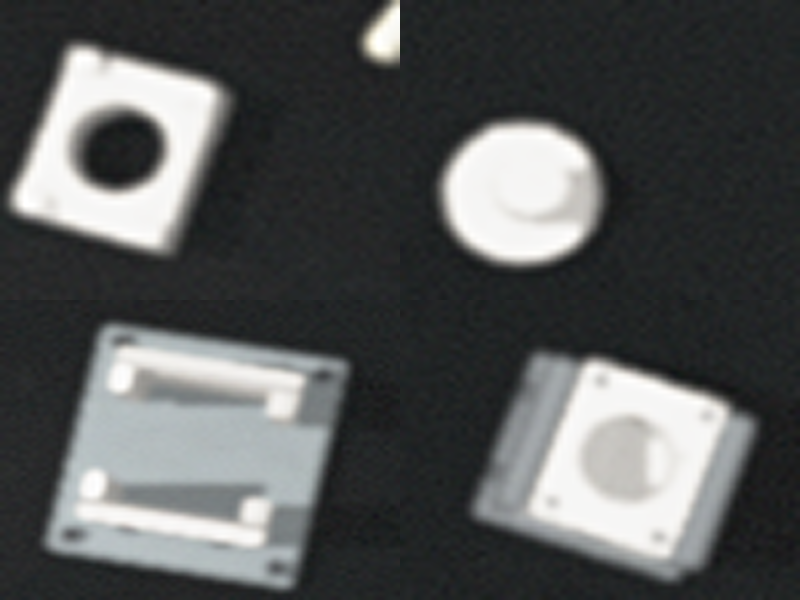

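Crops: the spacer has its lugs up with its long axis roughly image-vertical. The fixture's end walls are at the image top and bottom (x is roughly world x, yaw about -11°). The housing's long axis is also near vertical. I'll refine with colour contours in both cameras.

```bash
cat >> h.py <<'E'
def onplane(s,uv,z):
    uv=np.asarray(uv,float).reshape(-1,2);K=s['mtx']
    d=np.c_[(uv[:,0]-K[0,2])/K[0,0],(uv[:,1]-K[1,2])/K[1,1],np.ones(len(uv))]@rot(s['attitude']).T
    o=np.array(s['xyz']); t=(z-o[2])/d[:,2]; return o+d*t[:,None]
def proj(s,P):
    P=(np.asarray(P,float).reshape(-1,3)-np.array(s['xyz']))@rot(s['attitude']);K=s['mtx']
    return np.c_[P[:,0]/P[:,2]*K[0,0]+K[0,2],P[:,1]/P[:,2]*K[1,1]+K[1,2]]
def draw(s,boxes,crop,fn,sc):
    x,y,w,h=crop
    im=cv2.resize(s['color'][y:y+h,x:x+w],None,fx=sc,fy=sc,interpolation=cv2.INTER_CUBIC)
    for P,col in boxes:
        q=((proj(s,P)+.5-[x,y])*sc).round().astype(np.int32)
        cv2.polylines(im,[q],True,col,1)
    cv2.imwrite(fn,im)
def box(c,yaw,L,Wd,z):
    a=np.radians(yaw);r=np.array([[np.cos(a),-np.sin(a)],[np.sin(a),np.cos(a)]])
    q=np.array([[1,1],[-1,1],[-1,-1],[1,-1]])*[L/2,Wd/2]@r.T+np.array(c)
    return np.c_[q,np.full(4,z)]
def circ(c,r,z):
    t=np.linspace(0,6.283,40); return np.c_[c[0]+r*np.cos(t),c[1]+r*np.sin(t),np.full(40,z)]
E
python3 - <<'E'
from h import *
s=load('top0');k=512/800
g=cv2.cvtColor(s['color'],cv2.COLOR_BGR2GRAY)
hsv=cv2.cvtColor(s['color'],cv2.COLOR_BGR2HSV)
def cont(name,u,v,r,th,z,sc=8):
    u=int(u*k);v=int(v*k);r=int(r*k)
    c=g[v-r:v+r,u-r:u+r]
    C=cv2.resize(c,None,fx=sc,fy=sc,interpolation=cv2.INTER_CUBIC)
    m=(C>th).astype(np.uint8)
    cs,_=cv2.findContours(m,cv2.RETR_EXTERNAL,cv2.CHAIN_APPROX_NONE)
    q=max(cs,key=cv2.contourArea)[:,0].astype(float)
    uv=(q+.5)/sc-.5+[u-r,v-r]
    P=onplane(s,uv,z)[:,:2]*1000
    c_,sz,a=cv2.minAreaRect(P.astype(np.float32)); print(name,th,np.round(c_,1),np.round(sz,1),round(a,2), 'ell',[np.round(t,1) for t in cv2.fitEllipse(P.astype(np.float32))])
for th in (150,200): cont('spacer',246,257,40,th,.02)
for th in (100,150,200): cont('disc',497,268,40,th,.010)
for th in (190,215): cont('housing',523,358,45,th,.052)
for th in (60,75,90): cont('fixt',370,322,65,th,.010)
for th in (50,60): cont('pad',220,355,50,th,.006)
for th in (60,80): cont('cradle',523,358,50,th,.008)
E
```

```text
spacer 150 [631.  192.5] [57.8 68.4] 72.32 ell [array([630.8, 192.7]), array([65.2, 79.1]), np.float64(73.8)]
spacer 200 [631.1 192.9] [55. 66.] 72.43 ell [array([630.9, 192.9]), array([61.9, 76.4]), np.float64(73.2)]
disc 100 [ 615.3 -178.7] [56.7 56.1] 0.02 ell [array([ 615.3, -178.9]), array([56.1, 57.4]), np.float64(62.2)]
disc 150 [ 615.4 -178.3] [54.1 52.9] 0.03 ell [array([ 615.3, -178.8]), array([53.2, 55. ]), np.float64(71.1)]
disc 200 [ 615.4 -177.1] [48.  51.8] 85.68 ell [array([ 615.6, -177.3]), array([47.2, 53.7]), np.float64(77.7)]
housing 190 [ 481.4 -213.3] [55.7 67.8] 69.6 ell [array([ 481.4, -213.1]), array([63.1, 78.4]), np.float64(69.4)]
housing 215 [ 481.7 -213.3] [53.7 65.9] 69.73 ell [array([ 481.6, -213.1]), array([61. , 76.5]), np.float64(69.8)]
fixt 60 [536.    9.8] [113.5 129.6] 78.77 ell [array([535.9,   9.7]), array([130.9, 151.9]), np.float64(78.9)]
fixt 75 [536.    9.9] [112.3 128.2] 78.73 ell [array([535.9,   9.8]), array([129.2, 150.3]), np.float64(78.7)]
fixt 90 [535.8   9.9] [111.  126.9] 78.75 ell [array([535.9,   9.8]), array([127.7, 149. ]), np.float64(78.9)]
pad 50 [486.  230.3] [107.5  96.8] 8.2 ell [array([486.2, 230.2]), array([111.5, 124.9]), np.float64(98.0)]
pad 60 [486.  230.4] [106.   95.5] 8.05 ell [array([486.1, 230.2]), array([110. , 123.2]), np.float64(98.7)]
cradle 60 [ 481.9 -216. ] [91.7 82.5] 69.64 ell [array([ 481.2, -215.5]), array([ 92. , 104.5]), np.float64(166.2)]
cradle 80 [ 481.9 -216.1] [89.6 81.1] 69.82 ell [array([ 481.3, -215.6]), array([ 90.1, 102.3]), np.float64(166.8)]
```

```bash
cat > ov.py <<'E'
from h import *
G=(0,255,0);M=(255,0,255)
def fix(c=(.536,.0095),y=-11.25): return [(box(c,y,.124,.108,.01),G),(box(c,y,.068,.056,.064),M)]
E
python3 - <<'E'
from ov import *
B=fix()+[(box((.631,.193),-17.6,.064,.052,.02),G),(circ((.6153,-.179),.026,.01),G),(circ((.6153,-.179),.012,.032),M),(box((.4815,-.2133),-20.3,.064,.052,.052),G),(box((.486,.2303),8,.1,.09,.006),G)]
draw(load('side0'),B,(140,150,230,200),'pics/ovs.png',3.4)
draw(load('top0'),B,(110,140,256,160),'pics/ovt.png',3.1)
E
```

```text
(no output)
```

View pics/ovs.png

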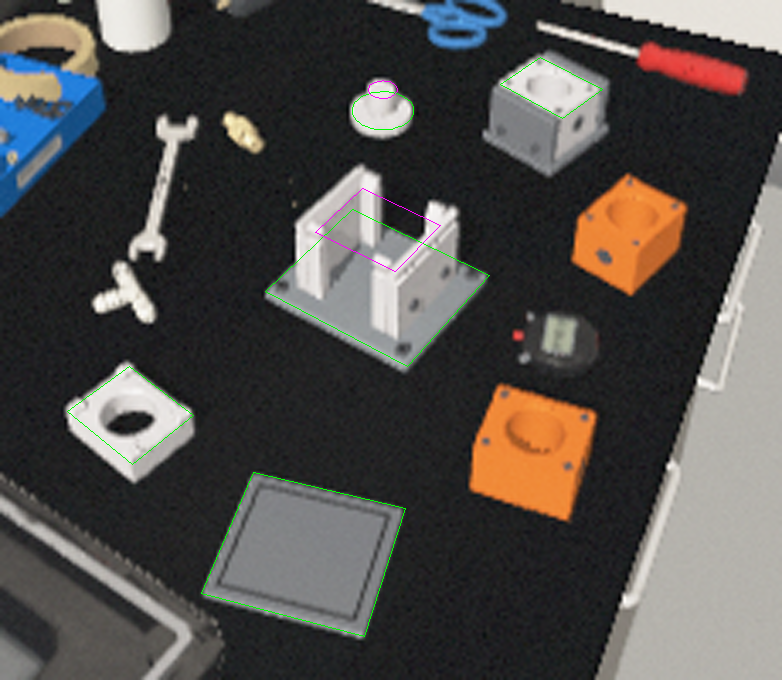

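View pics/ovt.png

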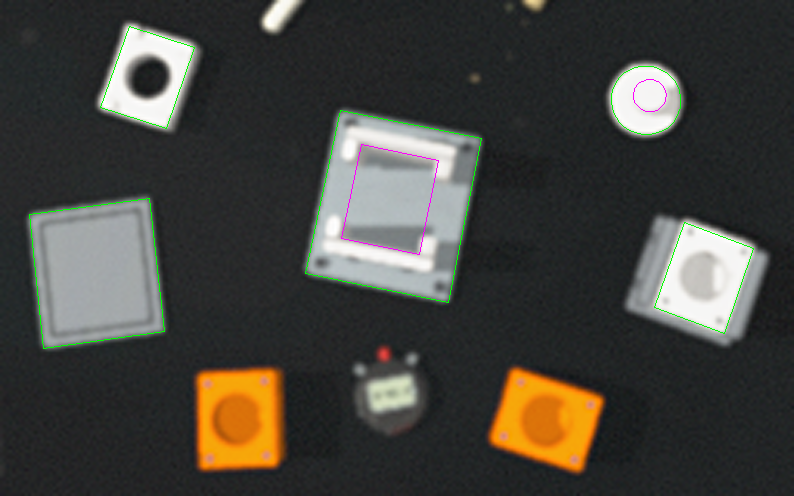

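Overlays agree within about 1–2 mm in both cameras. Moving over the housing.

>>> send_rows:
  commands:
    - [0,[0.089,0.164,-0.02],[0,0,0.0131]]
    - [0,[0.089,0.164,-0.02],[0,0,0.0131]]
    - [0,[0.089,0.164,-0.02],[0,0,0.0131]]
    - [0,[0.089,0.164,-0.02],[0,0,0.0131]]
    - [0,[0.089,0.164,-0.02],[0,0,0.0131]]
    - [0,[0.089,0.164,-0.02],[0,0,0.0131]]
    - [0,[0.089,0.164,-0.02],[0,0,0.0131]]
    - [0,[0.089,0.164,-0.02],[0,0,0.0131]]

```text
clock: 0.9
tool_pos: [0.4377, -0.2859, 0.1803]
orientation: [-179.9, -0.4, 151.3]
force: [1.2, -0.1, 0.3]
opening: 0.0876
```

>>> send_rows:
  commands:
    - [0,[0.088,0.145,-0.1],[0,0,0.0117]]
    - [0,[0.088,0.145,-0.1],[0,0,0.0117]]
    - [0,[0,0,0],[0,0,0]]

```text
clock: 1.2
tool_pos: [0.4843, -0.2072, 0.1297]
orientation: [-180.0, -0.2, 160.5]
force: [-1.2, -0.5, 0.5]
opening: 0.0876
```

```bash
cat > go.py <<'E'
import sys
from h import *
from plant import sensors
def go(x,y,z,yaw,n=1,o=None):
    o=o or sensors.get_obs(); p=np.array(o['tool_pos'])
    Rc=R.from_euler('xyz',o['orientation'],degrees=True); Rt=R.from_euler('xyz',[180,0,yaw],degrees=True)
    rv=(Rt*Rc.inv()).as_rotvec(degrees=True); d=np.array([x,y,z])-p
    print('t',round(float(o['clock']),2),'pos',np.round(p*1000,1),'ori',np.round(o['orientation'],2),'F',np.round(o['force'],1),'open',round(float(o['opening'])*1000,1))
    print('dist',np.round(d*1000,1),'rot',np.round(rv,2),'rows>=',max(np.linalg.norm(d)/.05,np.linalg.norm(rv)/8.59))
    print('n',n,'shift',np.round(d/.25/n,4).tolist(),'turn',np.round(rv/360/n,4).tolist())
if __name__=='__main__':
    a=[float(v) for v in sys.argv[1:]]; go(*a)
E
python3 go.py .4815 -.2133 .016 159.7 2
```

```text
t 1.2 pos [ 484.3 -207.2  129.7] ori [-179.97   -0.24  160.49] F [-1.2 -0.5  0.5] open 87.6
dist [  -2.8   -6.1 -113.7] rot [-0.05 -0.23 -0.79] rows>= 2.2772854392687116
n 2.0 shift [-0.0056, -0.0121, -0.2273] turn [-0.0001, -0.0003, -0.0011]
```

>>> send_rows:
  commands:
    - [0,[-0.011,-0.024,-0.12],[0,-0.0006,-0.0022]]
    - [0,[0,0,-0.12],[0,0,0]]
    - [0,[0,0,-0.04],[0,0,0]]
    - [0,[0,0,0],[0,0,0]]

```text
clock: 1.6
tool_pos: [0.4822, -0.2123, 0.0582]
orientation: [180.0, -0.0, 159.9]
force: [0.6, -0.1, -0.1]
opening: 0.0879
```

```bash
python3 go.py .4815 -.2133 .016 159.7 2
```

```text
t 1.6 pos [ 482.2 -212.3   58.2] ori [ 1.7999e+02 -1.0000e-02  1.5987e+02] F [ 0.6 -0.1 -0.1] open 87.9
dist [ -0.7  -1.  -42.2] rot [-0.02 -0.01 -0.17] rows>= 0.8442780092471337
n 2.0 shift [-0.0013, -0.0021, -0.0844] turn [-0.0, -0.0, -0.0002]
```

Descend and close.

>>> send_rows:
  commands:
    - [0,[-0.002,-0.003,-0.08],[0,0,-0.0004]]
    - [0,[0,0,-0.08],[0,0,0]]
    - [0,[0,0,-0.01],[0,0,0]]
    - [0,[0,0,0],[0,0,0]]
    - [1,[0,0,0],[0,0,0]]
    - [1,[0,0,0],[0,0,0]]
    - [1,[0,0,0],[0,0,0]]
    - [1,[0,0,0],[0,0,0]]
    - [1,[0,0,0],[0,0,0]]

```text
clock: 2.5
tool_pos: [0.4859, -0.2154, 0.0234]
orientation: [179.9, 0.5, 159.6]
force: [-0.2, 0.1, -2.5]
opening: 0.0638
```

```bash
python3 go.py .4815 -.2133 .14 159.7 3
```

```text
t 2.5 pos [ 485.9 -215.4   23.4] ori [179.89   0.54 159.62] F [-0.2  0.1 -2.5] open 63.8
dist [ -4.4   2.1 116.6] rot [0.08 0.55 0.08] rows>= 2.3339287643806177
n 3.0 shift [-0.0058, 0.0027, 0.1555] turn [0.0001, 0.0005, 0.0001]
```

>>> send_rows:
  commands:
    - [1,[0,0,0.06],[0,0,0]]
    - [1,[0,0,0.12],[0,0,0]]
    - [1,[0,0,0.16],[0,0,0]]
    - [1,[0,0,0.16],[0,0,0]]
    - [1,[0,0,0.06],[0,0,0]]
    - [1,[0,0,0],[0,0,0]]

```text
clock: 3.1
tool_pos: [0.4818, -0.2145, 0.1657]
orientation: [180.0, 0.1, 159.6]
force: [0.9, -0.6, -4.4]
opening: 0.0634
```

```bash
python3 go.py .486 .2303 .15 168.75 11; python3 -c "
from h import *
s=take('side','l1');cv2.imwrite('pics/l1.png',cv2.resize(s['color'][80:330,200:420],None,fx=2.4,fy=2.4))"
```

```text
t 3.1 pos [ 481.8 -214.5  165.7] ori [1.7995e+02 1.2000e-01 1.5957e+02] F [ 0.9 -0.6 -4.4] open 63.4
dist [  4.2 444.8 -15.7] rot [-0.01  0.12  9.18] rows>= 8.90196883074086
n 11.0 shift [0.0015, 0.1617, -0.0057] turn [-0.0, 0.0, 0.0023]
```

View pics/l1.png

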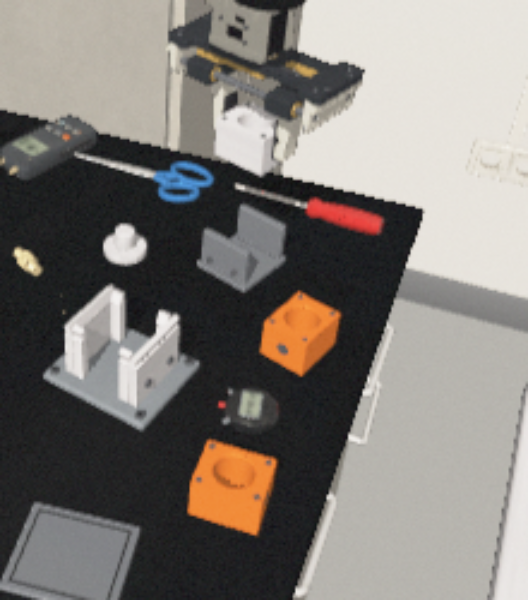

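The housing is held level (crop pixel (245,130)), the cradle is empty. Carry it to the pad.

>>> send_rows:
  commands:
    - [1,[0.001,0.1,0],[0,0,0.0023]]
    - [1,[0.001,0.16,0],[0,0,0.0023]]
    - [1,[0.001,0.18,0],[0,0,0.0023]]
    - [1,[0.001,0.18,0],[0,0,0.0023]]
    - [1,[0.001,0.18,0],[0,0,0.0023]]
    - [1,[0.001,0.18,0],[0,0,0.0023]]
    - [1,[0.001,0.18,0],[0,0,0.0023]]
    - [1,[0.001,0.18,0],[0,0,0.0023]]
    - [1,[0.001,0.18,0],[0,0,0.0023]]
    - [1,[0.001,0.12,0],[0,0,0.0023]]
    - [1,[0.001,0.06,0],[0,0,0.0023]]
    - [1,[0,0,0],[0,0,0]]

```text
clock: 4.35
tool_pos: [0.4702, 0.2235, 0.1423]
orientation: [-179.0, -1.4, 168.7]
force: [-0.2, -0.7, -2.9]
opening: 0.0638
```

```bash
python3 go.py .486 .2303 .0264 168.75 3
```

```text
t 4.35 pos [470.2 223.5 142.3] ori [-179.04   -1.37  168.69] F [-0.2 -0.7 -2.9] open 63.8
dist [  15.8    6.8 -115.9] rot [ 0.68 -1.53  0.05] rows>= 2.343019396682733
n 3.0 shift [0.0211, 0.0091, -0.1545] turn [0.0006, -0.0014, 0.0]
```

>>> send_rows:
  commands:
    - [1,[0.04,0.02,-0.08],[0.001,-0.002,0]]
    - [1,[0.02,0.007,-0.12],[0.001,-0.002,0]]
    - [1,[0,0,-0.1],[0,0,0]]
    - [1,[0,0,0],[0,0,0]]

```text
clock: 4.75
tool_pos: [0.4835, 0.2261, 0.0615]
orientation: [-179.8, -0.3, 168.6]
force: [-0.5, -0.4, -4.3]
opening: 0.0634
```

```bash
python3 go.py .486 .2303 .0264 168.75 1
```

```text
t 4.75 pos [483.5 226.1  61.5] ori [-179.79   -0.27  168.61] F [-0.5 -0.4 -4.3] open 63.4
dist [  2.5   4.2 -35.1] rot [ 0.16 -0.31  0.14] rows>= 0.7090390484979532
n 1.0 shift [0.01, 0.0168, -0.1405] turn [0.0004, -0.0008, 0.0004]
```

>>> send_rows:
  commands:
    - [1,[0.01,0.017,-0.07],[0.0004,-0.0008,0.0004]]
    - [1,[0,0,-0.05],[0,0,0]]
    - [1,[0,0,-0.01],[0,0,0]]
    - [1,[0,0,0],[0,0,0]]

```text
clock: 5.15
tool_pos: [0.4864, 0.2273, 0.0291]
orientation: [-179.8, -0.1, 168.6]
force: [0.6, -0.4, -2.3]
opening: 0.0633
```

```bash
python3 go.py .486 .2303 .0214 168.75 1
```

```text
t 5.15 pos [486.4 227.3  29.1] ori [-1.7984e+02 -5.0000e-02  1.6862e+02] F [ 0.6 -0.4 -2.3] open 63.3
dist [-0.4  3.  -7.7] rot [ 0.14 -0.08  0.13] rows>= 0.1647891978173587
n 1.0 shift [-0.0015, 0.012, -0.0307] turn [0.0004, -0.0002, 0.0004]
```

>>> send_rows:
  commands:
    - [1,[0,0,-0.02],[0.0004,0,0.0004]]
    - [1,[0,0,-0.012],[0,0,0]]
    - [1,[0,0,0],[0,0,0]]

```text
clock: 5.45
tool_pos: [0.4874, 0.2278, 0.0226]
orientation: [179.9, 0.0, 168.8]
force: [0.5, 0.1, -3.8]
opening: 0.0639
```

>>> send_rows:
  commands:
    - [1,[0,0,-0.008],[0,0,0]]
    - [1,[0,0,-0.004],[0,0,0]]

```text
clock: 5.65
tool_pos: [0.4876, 0.2282, 0.0211]
orientation: [179.8, 0.1, 168.8]
force: [-6.3, -1.9, 12.1]
opening: 0.0639
```

Contact with the pad (Fz +12 N). Release and rise.

>>> send_rows:
  commands:
    - [0.9,[0,0,0],[0,0,0]]
    - [0,[0,0,0],[0,0,0]]
    - [0,[0,0,0],[0,0,0]]
    - [0,[0,0,0],[0,0,0]]
    - [0,[0,0,0.1],[0,0,0]]
    - [0,[0,0,0.16],[0,0,0]]
    - [0,[0,0,0.16],[0,0,0]]
    - [0,[0,0,0],[0,0,0]]

```text
clock: 6.45
tool_pos: [0.4887, 0.2287, 0.1303]
orientation: [179.8, 0.2, 168.9]
force: [0.3, 0.6, 0.3]
opening: 0.0876
```

```bash
python3 go.py .4876 .2282 .12 258.75 11; python3 - <<'E'
from ov import *
s=take('side','p1')
draw(s,[(box((.4876,.2282),-11.2,.064,.052,.05),(0,255,0))],(150,200,200,150),'pics/p1.png',4)
E
```

```text
t 6.45 pos [488.7 228.7 130.3] ori [1.7981e+02 1.7000e-01 1.6890e+02] F [0.3 0.6 0.3] open 87.6
dist [ -1.1  -0.5 -10.3] rot [-2.800e-01  4.000e-02  8.985e+01] rows>= 10.459813818405364
n 11.0 shift [-0.0004, -0.0002, -0.0038] turn [-0.0001, 0.0, 0.0227]
```

View pics/p1.png

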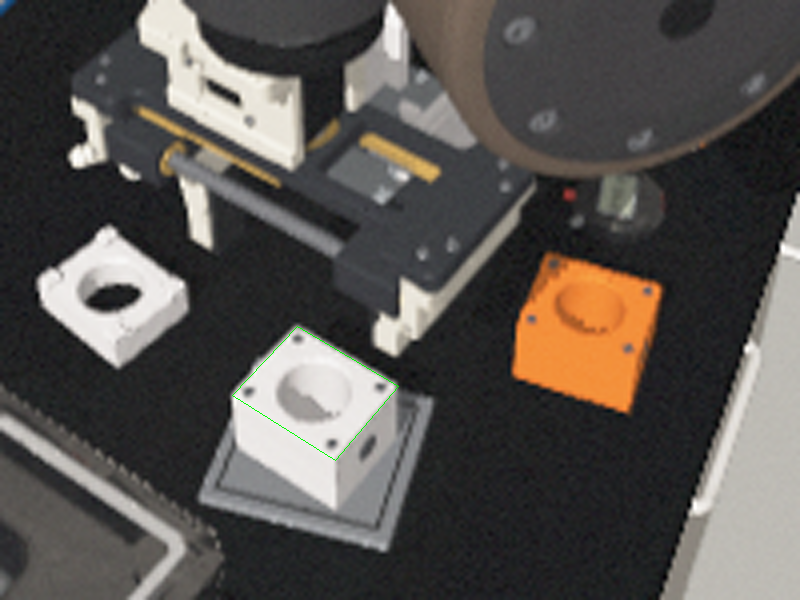

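The housing stands flat on the pad, and the predicted outline matches. Rotate a quarter turn.

>>> send_rows:
  commands:
    - [0,[0,0,0],[0,0,0.0227]]
    - [0,[0,0,0],[0,0,0.0227]]
    - [0,[0,0,0],[0,0,0.0227]]
    - [0,[0,0,0],[0,0,0.0227]]
    - [0,[0,0,0],[0,0,0.0227]]
    - [0,[0,0,0],[0,0,0.0227]]
    - [0,[0,0,0],[0,0,0.0227]]
    - [0,[0,0,0],[0,0,0.0227]]
    - [0,[0,0,0],[0,0,0.0227]]
    - [0,[0,0,0],[0,0,0.0227]]
    - [0,[0,0,0],[0,0,0.0227]]
    - [0,[0,0,0],[0,0,0]]

```text
clock: 7.7
tool_pos: [0.4828, 0.2244, 0.1164]
orientation: [179.7, -0.7, -97.7]
force: [-0.2, 0.3, -0.3]
opening: 0.0879
```

```bash
python3 go.py .4876 .2282 .07 258.75 2
```

```text
t 7.7 pos [482.8 224.4 116.4] ori [179.66  -0.71 -97.74] F [-0.2  0.3 -0.3] open 87.9
dist [  4.8   3.8 -46.4] rot [ 0.65 -0.46 -3.51] rows>= 0.9359185617895674
n 2.0 shift [0.0095, 0.0077, -0.0928] turn [0.0009, -0.0006, -0.0049]
```

>>> send_rows:
  commands:
    - [0,[0.02,0.015,-0.08],[0.0018,-0.0013,-0.0098]]
    - [0,[0,0,-0.08],[0,0,0]]
    - [0,[0,0,0],[0,0,0]]

```text
clock: 8.0
tool_pos: [0.4875, 0.2279, 0.074]
orientation: [180.0, -0.0, -102.2]
force: [0.2, 0.1, 0.6]
opening: 0.0873
```

```bash
python3 go.py .4876 .2282 .013 258.75 1
```

```text
t 8.0 pos [487.5 227.9  74. ] ori [ 1.7998e+02 -1.0000e-02 -1.0216e+02] F [0.2 0.1 0.6] open 87.3
dist [  0.1   0.3 -61. ] rot [ 0.   -0.02  0.91] rows>= 1.2207892780088119
n 1.0 shift [0.0003, 0.0013, -0.2442] turn [0.0, -0.0001, 0.0025]
```

>>> send_rows:
  commands:
    - [0,[0,0,-0.1],[0,0,0.0025]]
    - [0,[0,0,-0.1],[0,0,0]]
    - [0,[0,0,-0.03],[0,0,0]]
    - [0,[0,0,0],[0,0,0]]

```text
clock: 8.4
tool_pos: [0.4885, 0.2283, 0.0166]
orientation: [-180.0, 0.0, -101.8]
force: [0.1, 0.2, 0.6]
opening: 0.0878
```

```bash
python3 go.py .4876 .2282 .013 258.75 1
```

```text
t 8.4 pos [488.5 228.3  16.6] ori [-179.96    0.   -101.78] F [0.1 0.2 0.6] open 87.8
dist [-0.9 -0.1 -3.6] rot [0.01 0.04 0.53] rows>= 0.07414393509341978
n 1.0 shift [-0.0036, -0.0004, -0.0144] turn [0.0, 0.0001, 0.0015]
```

>>> send_rows:
  commands:
    - [0,[-0.004,0,-0.012],[0,0,0.0015]]
    - [1,[0,0,0],[0,0,0]]
    - [1,[0,0,0],[0,0,0]]
    - [1,[0,0,0],[0,0,0]]
    - [1,[0,0,0],[0,0,0]]
    - [1,[0,0,0],[0,0,0]]
    - [1,[0,0,0],[0,0,0]]

```text
clock: 9.1
tool_pos: [0.4892, 0.2299, 0.0178]
orientation: [-179.8, 0.3, -101.3]
force: [0.8, 0.1, -4.2]
opening: 0.0518
```

```bash
python3 go.py .4876 .2282 .16 258.75 3
```

```text
t 9.1 pos [489.2 229.9  17.8] ori [-179.76    0.26 -101.28] F [ 0.8  0.1 -4.2] open 51.8
dist [ -1.6  -1.7 142.2] rot [-0.21  0.29  0.03] rows>= 2.844549471893361
n 3.0 shift [-0.0022, -0.0023, 0.1896] turn [-0.0002, 0.0003, 0.0]
```

>>> send_rows:
  commands:
    - [1,[0,0,0.06],[0,0,0]]
    - [1,[0,0,0.12],[0,0,0]]
    - [1,[0,0,0.16],[0,0,0]]
    - [1,[0,0,0.16],[0,0,0]]
    - [1,[0,0,0.08],[0,0,0]]
    - [1,[0,0,0],[0,0,0]]

```text
clock: 9.7
tool_pos: [0.485, 0.2267, 0.1639]
orientation: [179.8, -0.2, -101.4]
force: [-0.2, 0.4, -3.9]
opening: 0.0519
```

```bash
python3 go.py .537 .0093 .16 258.75 6
```

```text
t 9.7 pos [485.  226.7 163.9] ori [ 1.7984e+02 -1.6000e-01 -1.0140e+02] F [-0.2  0.4 -3.9] open 51.9
dist [  52.  -217.4   -3.9] rot [ 0.13 -0.19  0.16] rows>= 4.470342970588207
n 6.0 shift [0.0346, -0.1449, -0.0026] turn [0.0001, -0.0001, 0.0001]
```

>>> send_rows:
  commands:
    - [1,[0.035,-0.12,0.01],[0,0,0]]
    - [1,[0.035,-0.17,0.01],[0,0,0]]
    - [1,[0.035,-0.17,0.01],[0,0,0]]
    - [1,[0.035,-0.17,0.01],[0,0,0]]
    - [1,[0.035,-0.13,0],[0,0,0]]
    - [1,[0.02,-0.06,0],[0,0,0]]
    - [1,[0,0,0],[0,0,0]]

```text
clock: 10.4
tool_pos: [0.5284, 0.0141, 0.163]
orientation: [179.1, -0.4, -101.4]
force: [-0.7, -0.0, -3.6]
opening: 0.0518
```

```bash
python3 go.py .537 .0093 .11 258.75 2
```

```text
t 10.4 pos [528.4  14.1 163. ] ori [ 179.1    -0.41 -101.35] F [-0.7 -0.  -3.6] open 51.8
dist [  8.6  -4.8 -53. ] rot [ 0.22 -0.97  0.11] rows>= 1.0781024067490668
n 2.0 shift [0.0171, -0.0097, -0.106] turn [0.0003, -0.0013, 0.0001]
```

>>> send_rows:
  commands:
    - [1,[0.034,-0.019,-0.07],[0.0006,-0.0027,0.0003]]
    - [1,[0,0,-0.09],[0,0,0]]
    - [1,[0,0,0],[0,0,0]]
    - [1,[0,0,0],[0,0,0]]

```text
clock: 10.8
tool_pos: [0.5343, 0.0094, 0.1175]
orientation: [179.7, -0.1, -101.4]
force: [-0.6, 0.1, -3.8]
opening: 0.0518
```

```bash
python3 go.py .537 .0093 .09 258.75 1; python3 - <<'E'
from ov import *
from plant import sensors
o=sensors.get_obs();p=o['tool_pos'];yw=o['orientation'][2]
a=np.radians(-11.25)
c=np.array(p[:2])-.0012*np.array([np.cos(a),np.sin(a)])
B=fix()+[(box(c,yw-270+360,.064,.052,p[2]-.0118),(0,255,255)),(box(c,yw+90,.064,.052,p[2]-.0118+.044),(0,255,255))]
s=take('side','q1');draw(s,B,(200,180,100,90),'pics/q1.png',7)
s=take('top','q1t');draw(s,B,(180,160,120,90),'pics/q1t.png',6)
E
```

```text
t 10.8 pos [534.3   9.4 117.5] ori [ 1.7968e+02 -1.2000e-01 -1.0138e+02] F [-0.6  0.1 -3.8] open 51.8
dist [  2.7  -0.1 -27.5] rot [ 0.05 -0.34  0.13] rows>= 0.5522655678385089
n 1.0 shift [0.0107, -0.0004, -0.1099] turn [0.0002, -0.0009, 0.0004]
```

View pics/q1.png

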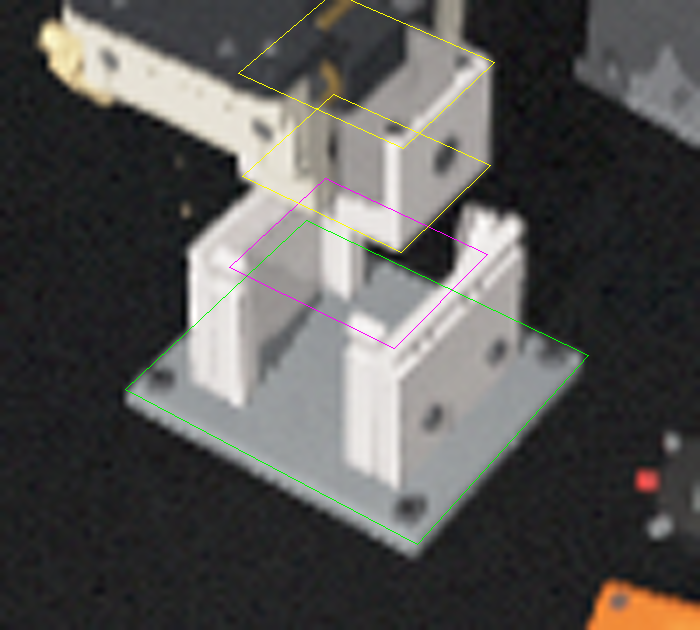

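View pics/q1t.png

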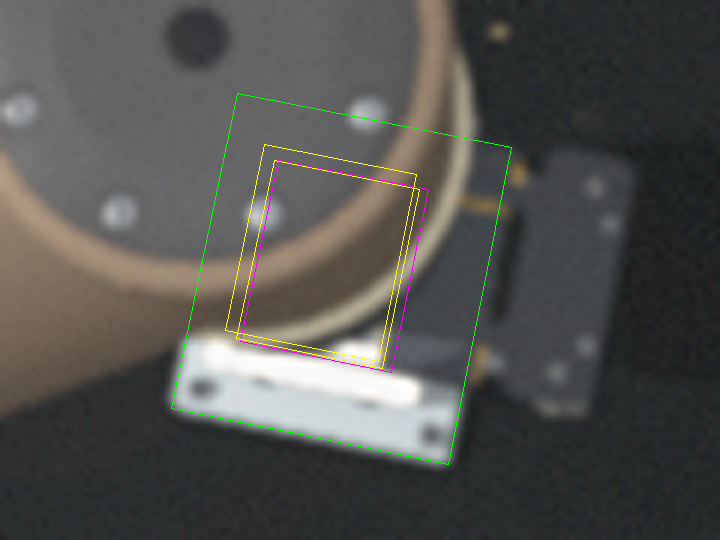

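The held housing (yellow prediction) agrees with the image at side-crop pixels (490,165) and (400,250). Correct 2.7 mm in x and go down.

>>> send_rows:
  commands:
    - [1,[0.011,0,-0.06],[0.0002,-0.0009,0.0004]]
    - [1,[0,0,-0.04],[0,0,0]]
    - [1,[0,0,0],[0,0,0]]
    - [1,[0,0,0],[0,0,0]]

```text
clock: 11.3
tool_pos: [0.5391, 0.0112, 0.0955]
orientation: [-179.7, 0.2, -101.1]
force: [-0.4, 0.1, -3.5]
opening: 0.0517
```

```bash
python3 go.py .537 .0093 .07 258.75 1
```

```text
t 11.3 pos [539.1  11.2  95.5] ori [-179.72    0.18 -101.11] F [-0.4  0.1 -3.5] open 51.7
dist [ -2.1  -1.9 -25.5] rot [-0.12  0.31 -0.14] rows>= 0.5133146550472815
n 1.0 shift [-0.0084, -0.0078, -0.102] turn [-0.0003, 0.0009, -0.0004]
```

>>> send_rows:
  commands:
    - [1,[-0.008,-0.007,-0.02],[-0.0003,0.0009,-0.0004]]
    - [1,[0,0,0],[0,0,0]]

```text
clock: 11.5
tool_pos: [0.5374, 0.0097, 0.0913]
orientation: [-180.0, 0.0, -101.2]
force: [-0.3, 0.1, -3.4]
opening: 0.0519
```

```bash
python3 go.py .537 .0093 .07 258.75 1
```

```text
t 11.5 pos [537.4   9.7  91.3] ori [-1.7997e+02  3.0000e-02 -1.0125e+02] F [-0.3  0.1 -3.4] open 51.9
dist [ -0.4  -0.4 -21.3] rot [-0.03  0.04 -0.  ] rows>= 0.42553612438970917
n 1.0 shift [-0.0016, -0.0017, -0.0851] turn [-0.0001, 0.0001, -0.0]
```

>>> send_rows:
  commands:
    - [1,[-0.001,-0.001,-0.04],[0,0,0]]
    - [1,[0,0,-0.04],[0,0,0]]
    - [1,[0,0,-0.02],[0,0,0]]

```text
clock: 11.8
tool_pos: [0.5379, 0.0096, 0.0656]
orientation: [-179.8, 0.1, -101.3]
force: [0.2, -0.3, -3.7]
opening: 0.0519
```

```bash
python3 go.py .537 .0093 .022 258.75 1
```

```text
t 11.8 pos [537.9   9.6  65.6] ori [-1.7984e+02  1.1000e-01 -1.0125e+02] F [ 0.2 -0.3 -3.7] open 51.9
dist [ -0.9  -0.3 -43.6] rot [-0.07  0.18  0.  ] rows>= 0.8721436063253254
n 1.0 shift [-0.0037, -0.0011, -0.1744] turn [-0.0002, 0.0005, 0.0]
```

>>> send_rows:
  commands:
    - [1,[-0.003,-0.001,-0.04],[-0.0002,0.0004,0]]
    - [1,[-0.001,0,-0.04],[0,0,0]]
    - [1,[-0.001,0,-0.04],[0,0,0]]

```text
clock: 12.1
tool_pos: [0.5367, 0.0092, 0.033]
orientation: [-180.0, -0.0, -101.2]
force: [0.0, -0.1, -3.3]
opening: 0.0518
```

```bash
python3 go.py .537 .0093 .022 258.75 1
```

```text
t 12.1 pos [536.7   9.2  33. ] ori [-1.7998e+02 -1.0000e-02 -1.0125e+02] F [ 0.  -0.1 -3.3] open 51.8
dist [  0.3   0.1 -11. ] rot [ 0.01  0.02 -0.  ] rows>= 0.22051316969817744
n 1.0 shift [0.0013, 0.0002, -0.0441] turn [0.0, 0.0001, -0.0]
```

>>> send_rows:
  commands:
    - [1,[0,0,-0.024],[0,0,0]]
    - [1,[0,0,-0.008],[0,0,0]]
    - [1,[0,0,-0.004],[0,0,0]]

```text
clock: 12.4
tool_pos: [0.5355, 0.0088, 0.0218]
orientation: [179.8, -0.1, -101.2]
force: [-8.5, 0.9, 17.6]
opening: 0.0519
```

Seated at the predicted height (21.8 mm) with Fz 17.6 N. Release and rise.

>>> send_rows:
  commands:
    - [0,[0,0,0],[0,0,0]]
    - [0,[0,0,0],[0,0,0]]
    - [0,[0,0,0],[0,0,0]]
    - [0,[0,0,0],[0,0,0]]
    - [0,[0,0,0],[0,0,0]]

```text
clock: 12.9
tool_pos: [0.5382, 0.0095, 0.0241]
orientation: [-179.9, -0.0, -101.2]
force: [0.4, 0.4, -1.3]
opening: 0.0851
```

```bash
python3 go.py .537 .0093 .13 258.75 3
```

```text
t 12.9 pos [538.2   9.5  24.1] ori [-179.86   -0.   -101.16] F [ 0.4  0.4 -1.3] open 85.1
dist [ -1.2  -0.2 105.9] rot [ 0.03  0.14 -0.09] rows>= 2.1174193488334727
n 3.0 shift [-0.0016, -0.0003, 0.1412] turn [0.0, 0.0001, -0.0001]
```

Now up, then toward the spacer at (0.631, 0.193), jaw yaw 252.4.

>>> send_rows:
  commands:
    - [0,[0,0,0.1],[0,0,0]]
    - [0,[0,0,0.16],[0,0,0]]
    - [0,[0,0,0.16],[0,0,0]]
    - [0,[0.05,0.1,0.08],[0,0,-0.002]]
    - [0,[0.08,0.16,0],[0,0,-0.004]]
    - [0,[0.08,0.16,0],[0,0,-0.004]]
    - [0,[0.08,0.16,0],[0,0,-0.004]]
    - [0,[0.06,0.1,0],[0,0,-0.003]]
    - [0,[0,0,0],[0,0,0]]

```text
clock: 13.8
tool_pos: [0.627, 0.185, 0.1566]
orientation: [-179.8, 0.2, -107.7]
force: [-1.1, -0.8, 0.5]
opening: 0.0876
```

```bash
python3 go.py .631 .193 .05 252.4 2;python3 - <<'E'
from ov import *
s=take('side','q2');draw(s,fix()+[(box((.536,.0095),-11.25,.064,.052,.054),(0,255,255))],(170,180,130,120),'pics/q2.png',5)
s=take('top','q2t');draw(s,fix()+[(box((.536,.0095),-11.25,.064,.052,.054),(0,255,255))],(180,160,120,90),'pics/q2t.png',6)
E
```

```text
t 13.8 pos [627.  185.  156.6] ori [-179.77    0.19 -107.71] F [-1.1 -0.8  0.5] open 87.6
dist [   4.     8.  -106.6] rot [-0.11  0.27  0.11] rows>= 2.139945283450534
n 2.0 shift [0.008, 0.016, -0.2132] turn [-0.0002, 0.0004, 0.0002]
```

View pics/q2.png

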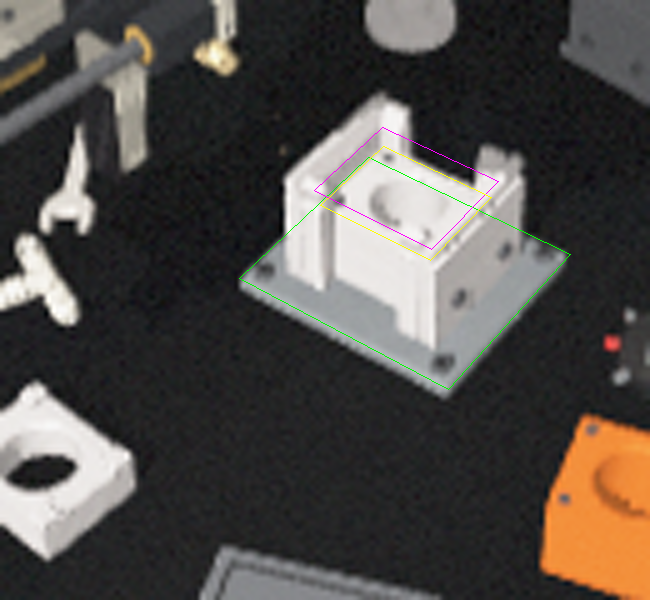

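View pics/q2t.png

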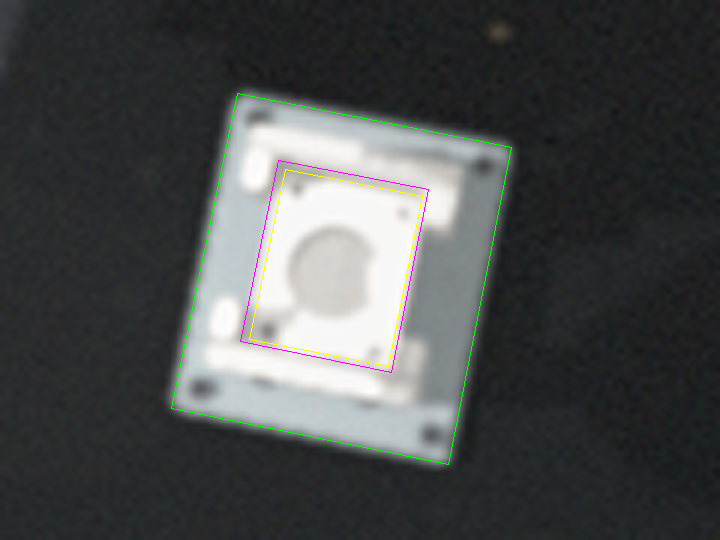

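The housing sits flat in the pocket on the predicted outline (top-crop centre (337,270)). Down to the spacer.

>>> send_rows:
  commands:
    - [0,[0.016,0.032,-0.12],[-0.0003,0.0007,0.0003]]
    - [0,[0,0,-0.16],[0,0,0]]
    - [0,[0,0,-0.12],[0,0,0]]
    - [0,[0,0,0],[0,0,0]]

```text
clock: 14.3
tool_pos: [0.6279, 0.1865, 0.0564]
orientation: [-179.9, 0.1, -107.7]
force: [-1.3, -0.9, -0.8]
opening: 0.0875
```

```bash
python3 go.py .631 .193 .03 252.4 1
```

```text
t 14.3 pos [627.9 186.5  56.4] ori [-1.7994e+02  9.0000e-02 -1.0775e+02] F [-1.3 -0.9 -0.8] open 87.5
dist [  3.1   6.5 -26.4] rot [-0.06  0.08  0.15] rows>= 0.5472434992445552
n 1.0 shift [0.0124, 0.0261, -0.1056] turn [-0.0002, 0.0002, 0.0004]
```

>>> send_rows:
  commands:
    - [0,[0.013,0.026,-0.04],[0,0.0002,0.0004]]
    - [0,[0.002,0.004,-0.04],[0,0,0]]
    - [0,[0,0,0],[0,0,0]]

```text
clock: 14.6
tool_pos: [0.6331, 0.1934, 0.0387]
orientation: [-179.9, 0.2, -107.6]
force: [0.5, 0.8, 0.2]
opening: 0.0879
```

```bash
python3 go.py .631 .193 .004 252.4 1
```

```text
t 14.6 pos [633.1 193.4  38.7] ori [-179.87    0.18 -107.64] F [0.5 0.8 0.2] open 87.9
dist [ -2.1  -0.4 -34.7] rot [-0.13  0.18  0.04] rows>= 0.6944867502890879
n 1.0 shift [-0.0084, -0.0014, -0.1386] turn [-0.0004, 0.0005, 0.0001]
```

>>> send_rows:
  commands:
    - [0,[-0.008,-0.001,-0.06],[-0.0003,0.0005,0]]
    - [0,[0,0,-0.05],[0,0,0]]
    - [0,[0,0,-0.01],[0,0,0]]
    - [0,[0,0,0],[0,0,0]]

```text
clock: 15.0
tool_pos: [0.6323, 0.1938, 0.0089]
orientation: [-179.9, 0.2, -107.6]
force: [0.1, -0.6, -0.4]
opening: 0.0876
```

```bash
python3 go.py .631 .193 .004 252.4 1
```

```text
t 15.0 pos [632.3 193.8   8.9] ori [-1.7987e+02  1.7000e-01 -1.0762e+02] F [ 0.1 -0.6 -0.4] open 87.6
dist [-1.3 -0.8 -4.9] rot [-0.12  0.18  0.02] rows>= 0.10263324044505452
n 1.0 shift [-0.0051, -0.003, -0.0197] turn [-0.0003, 0.0005, 0.0]
```

>>> send_rows:
  commands:
    - [0,[-0.006,-0.003,-0.02],[-0.0003,0.0005,0]]
    - [0,[0,0,-0.003],[0,0,0]]

```text
clock: 15.2
tool_pos: [0.6309, 0.1931, 0.0031]
orientation: [-180.0, 0.0, -107.6]
force: [-0.3, 0.5, -0.4]
opening: 0.0874
```

>>> send_rows:
  commands:
    - [1,[0,0,-0.003],[0,0,0]]
    - [1,[0,0,-0.001],[0,0,0]]
    - [1,[0,0,0],[0,0,0]]

```text
clock: 15.5
tool_pos: [0.6312, 0.1933, 0.0025]
orientation: [-180.0, 0.0, -107.6]
force: [-0.1, 0.6, 0.2]
opening: 0.0692
```

>>> send_rows:
  commands:
    - [1,[0,0,0.001],[0,0,0]]
    - [1,[0,0,0],[0,0,0]]
    - [1,[0,0,0],[0,0,0]]

```text
clock: 15.8
tool_pos: [0.6314, 0.1934, 0.0031]
orientation: [-179.9, 0.1, -107.6]
force: [0.3, -0.7, -2.0]
opening: 0.0516
```

```bash
python3 go.py .631 .193 .004 252.4 1
```

```text
t 15.8 pos [631.4 193.4   3.1] ori [-1.7994e+02  7.0000e-02 -1.0760e+02] F [ 0.3 -0.7 -2. ] open 51.6
dist [-0.4 -0.4  0.9] rot [-0.05  0.08 -0.  ] rows>= 0.0202296967536945
n 1.0 shift [-0.0016, -0.0015, 0.0034] turn [-0.0001, 0.0002, -0.0]
```

>>> send_rows:
  commands:
    - [1,[0,0,0.06],[0,0,0]]
    - [1,[0,0,0.12],[0,0,0]]
    - [1,[0,0,0.16],[0,0,0]]
    - [1,[0,0,0.16],[0,0,0]]
    - [1,[0,0,0.08],[0,0,0]]
    - [1,[0,0,0],[0,0,0]]

```text
clock: 16.4
tool_pos: [0.6293, 0.1918, 0.157]
orientation: [180.0, -0.1, -107.6]
force: [-0.2, -0.1, -1.1]
opening: 0.0518
```

```bash
python3 go.py .5363 .0095 .15 258.75 5
```

```text
t 16.4 pos [629.3 191.8 157. ] ori [ 1.7999e+02 -5.0000e-02 -1.0760e+02] F [-0.2 -0.1 -1.1] open 51.8
dist [ -93.  -182.3   -7. ] rot [ 0.05 -0.03  6.35] rows>= 4.095443179185626
n 5.0 shift [-0.0744, -0.1458, -0.0056] turn [0.0, -0.0, 0.0035]
```

>>> send_rows:
  commands:
    - [1,[-0.06,-0.11,0.01],[0,0,0.003]]
    - [1,[-0.08,-0.16,0.01],[0,0,0.003]]
    - [1,[-0.08,-0.16,0.01],[0,0,0.004]]
    - [1,[-0.08,-0.16,0],[0,0,0.004]]
    - [1,[-0.05,-0.1,0],[0,0,0.003]]
    - [1,[0,0,0],[0,0,0]]
    - [1,[0,0,0],[0,0,0]]

```text
clock: 17.1
tool_pos: [0.5345, 0.0139, 0.163]
orientation: [179.8, -0.0, -101.2]
force: [0.5, 0.4, -1.7]
opening: 0.0517
```

```bash
python3 go.py .5363 .0095 .1 258.75 1
```

```text
t 17.1 pos [534.5  13.9 163. ] ori [ 1.7982e+02 -3.0000e-02 -1.0121e+02] F [ 0.5  0.4 -1.7] open 51.7
dist [  1.8  -4.4 -63. ] rot [-0.01 -0.18 -0.04] rows>= 1.2626940846693104
n 1.0 shift [0.0071, -0.0174, -0.2518] turn [-0.0, -0.0005, -0.0001]
```

>>> send_rows:
  commands:
    - [1,[0.007,-0.017,-0.08],[0,-0.0005,0]]
    - [1,[0,0,-0.1],[0,0,0]]
    - [1,[0,0,-0.04],[0,0,0]]
    - [1,[0,0,0],[0,0,0]]

```text
clock: 17.5
tool_pos: [0.5378, 0.0116, 0.1065]
orientation: [-179.9, 0.0, -101.2]
force: [0.7, -0.3, -0.9]
opening: 0.0517
```

```bash
python3 go.py .5363 .0095 .085 258.75 1
```

```text
t 17.5 pos [537.8  11.6 106.5] ori [-1.7993e+02  5.0000e-02 -1.0116e+02] F [ 0.7 -0.3 -0.9] open 51.7
dist [ -1.5  -2.1 -21.5] rot [-0.03  0.08 -0.09] rows>= 0.4331433056716584
n 1.0 shift [-0.006, -0.0085, -0.086] turn [-0.0001, 0.0002, -0.0003]
```

>>> send_rows:
  commands:
    - [1,[-0.006,-0.008,-0.03],[0,0.0002,-0.0003]]
    - [1,[0,0,-0.02],[0,0,0]]
    - [1,[0,0,0],[0,0,0]]

```text
clock: 17.8
tool_pos: [0.5375, 0.0107, 0.0942]
orientation: [-179.9, 0.0, -101.2]
force: [1.1, -0.0, -1.7]
opening: 0.0517
```

```bash
python3 go.py .5363 .0095 .057 258.75 1;python3 - <<'E'
from ov import *
from plant import sensors
o=sensors.get_obs();p=o['tool_pos'];yw=o['orientation'][2]
Y=(0,255,255)
B=fix()+[(box(p[:2],yw+90,.064,.052,p[2]-.0028),Y),(box(p[:2],yw+90,.064,.052,p[2]+.0172),Y)]
s=take('side','q3');draw(s,B,(200,180,100,90),'pics/q3.png',7)
E
```

```text
t 17.8 pos [537.5  10.7  94.2] ori [-1.7994e+02  5.0000e-02 -1.0118e+02] F [ 1.1 -0.  -1.7] open 51.7
dist [ -1.2  -1.2 -37.2] rot [-0.03  0.06 -0.07] rows>= 0.7439374833282082
n 1.0 shift [-0.0048, -0.0048, -0.1486] turn [-0.0001, 0.0002, -0.0002]
```

View pics/q3.png

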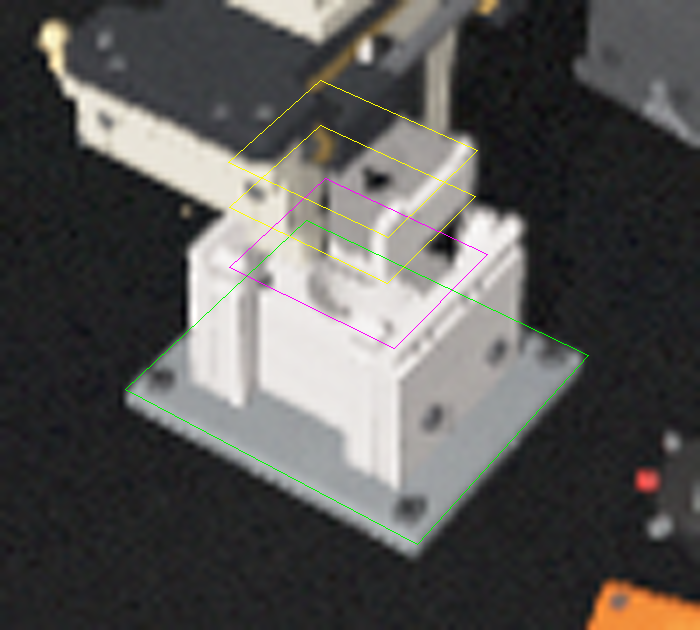

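The spacer is held level, and its corners match at about (475,197) and (387,282). Continue down.

>>> send_rows:
  commands:
    - [1,[-0.005,-0.005,-0.05],[0,0.0002,-0.0002]]
    - [1,[0,0,-0.03],[0,0,0]]
    - [1,[0,0,-0.02],[0,0,0]]

```text
clock: 18.15
tool_pos: [0.5374, 0.0097, 0.0693]
orientation: [-179.8, 0.1, -101.3]
force: [-0.7, -0.5, -2.4]
opening: 0.052
```

```bash
python3 go.py .5363 .0095 .057 258.75 1
```

```text
t 18.15 pos [537.4   9.7  69.3] ori [-1.7983e+02  1.4000e-01 -1.0125e+02] F [-0.7 -0.5 -2.4] open 52.0
dist [ -1.1  -0.2 -12.3] rot [-0.1  0.2  0. ] rows>= 0.246987770723175
n 1.0 shift [-0.0045, -0.0009, -0.0492] turn [-0.0003, 0.0005, 0.0]
```

>>> send_rows:
  commands:
    - [1,[-0.004,-0.001,-0.024],[-0.0003,0.0005,0]]
    - [1,[0,0,-0.012],[0,0,0]]
    - [1,[0,0,-0.006],[0,0,0]]

```text
clock: 18.45
tool_pos: [0.5358, 0.0092, 0.057]
orientation: [179.9, -0.1, -101.3]
force: [-7.4, 2.0, 25.3]
opening: 0.0519
```

Seated at 57.0 mm as predicted, Fz 25 N. Release and rise.

>>> send_rows:
  commands:
    - [0,[0,0,0],[0,0,0]]
    - [0,[0,0,0],[0,0,0]]
    - [0,[0,0,0],[0,0,0]]
    - [0,[0,0,0],[0,0,0]]
    - [0,[0,0,0],[0,0,0]]
    - [0,[0,0,0.08],[0,0,0]]
    - [0,[0,0,0.14],[0,0,0]]
    - [0,[0,0,0.14],[0,0,0]]
    - [0,[0.02,-0.06,0.04],[0,0,0]]
    - [0,[0,0,0],[0,0,0]]

```text
clock: 19.45
tool_pos: [0.541, -0.0062, 0.1613]
orientation: [180.0, -0.1, -101.2]
force: [-0.4, -0.3, -0.5]
opening: 0.0879
```

```bash
python3 go.py .6153 -.179 .15 258.75 5
```

```text
t 19.45 pos [541.   -6.2 161.3] ori [ 1.7997e+02 -1.1000e-01 -1.0119e+02] F [-0.4 -0.3 -0.5] open 87.9
dist [  74.3 -172.8  -11.3] rot [ 0.1  -0.05 -0.06] rows>= 3.7686132169784194
n 5.0 shift [0.0595, -0.1382, -0.009] turn [0.0001, -0.0, -0.0]
```

>>> send_rows:
  commands:
    - [0,[0.05,-0.12,0],[0,0,0]]
    - [0,[0.07,-0.16,0],[0,0,0]]
    - [0,[0.07,-0.16,0],[0,0,0]]
    - [0,[0.06,-0.14,0],[0,0,0]]
    - [0,[0.04,-0.08,0],[0,0,0]]
    - [0,[0,0,0],[0,0,0]]
    - [0,[0,0,0],[0,0,0]]

```text
clock: 20.15
tool_pos: [0.614, -0.1753, 0.1573]
orientation: [179.8, -0.0, -101.2]
force: [-0.7, 0.3, -0.7]
opening: 0.0876
```

```bash
python3 go.py .6153 -.179 .05 258.75 2; python3 - <<'E'
from ov import *
Y=(0,255,255);c=(.536,.0095)
B=fix()+[(box(c,-11.25,.064,.052,.074),Y),(circ(c,.018,.074),Y)]
s=take('side','q4');draw(s,B,(200,170,110,100),'pics/q4.png',6)
s=take('top','q4t');draw(s,B,(180,160,120,90),'pics/q4t.png',6)
E
```

```text
t 20.15 pos [ 614.  -175.3  157.3] ori [ 1.7980e+02 -1.0000e-02 -1.0117e+02] F [-0.7  0.3 -0.7] open 87.6
dist [   1.3   -3.7 -107.3] rot [-0.02 -0.2  -0.08] rows>= 2.1464961586247258
n 2.0 shift [0.0026, -0.0073, -0.2145] turn [-0.0, -0.0003, -0.0001]
```

View pics/q4.png

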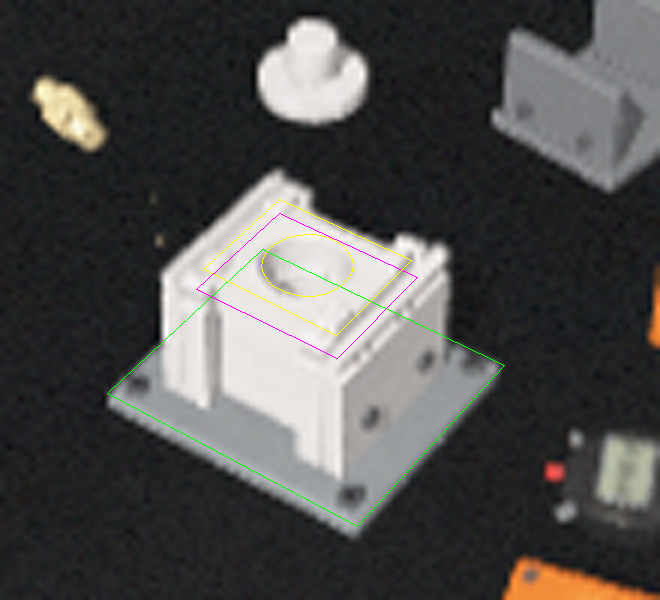

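View pics/q4t.png

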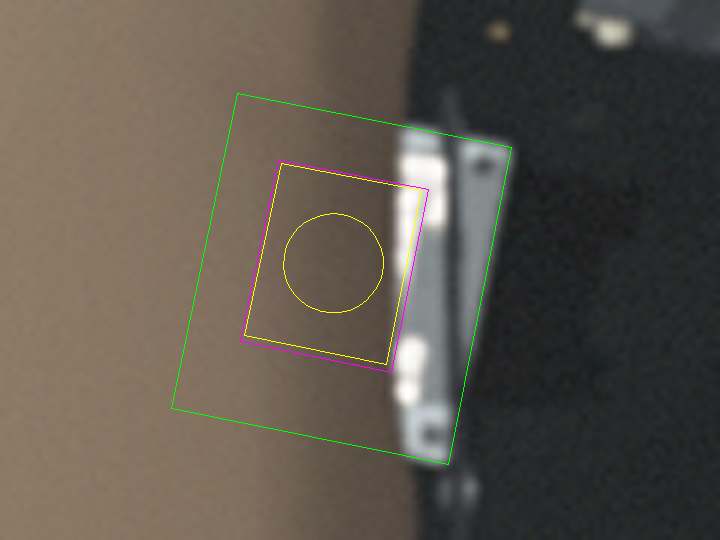

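The spacer is level on the housing, and its hole matches the predicted ellipse at side-crop (307,265). Now the disc: grip the knob with tips about 13 mm above the bench.

>>> send_rows:
  commands:
    - [0,[0.003,-0.014,-0.12],[0,-0.0004,0]]
    - [0,[0,0,-0.16],[0,0,0]]
    - [0,[0,0,-0.08],[0,0,0]]
    - [0,[0,0,0],[0,0,0]]

```text
clock: 20.65
tool_pos: [0.6149, -0.1736, 0.0678]
orientation: [-179.7, 0.1, -100.8]
force: [-0.4, -0.2, 0.2]
opening: 0.0876
```

```bash
python3 go.py .6153 -.179 .03 258.75 1
```

```text
t 20.65 pos [ 614.9 -173.6   67.8] ori [-1.7974e+02  8.0000e-02 -1.0079e+02] F [-0.4 -0.2  0.2] open 87.6
dist [  0.4  -5.4 -37.8] rot [-0.03  0.27 -0.46] rows>= 0.7630470827995367
n 1.0 shift [0.0016, -0.0216, -0.1511] turn [-0.0001, 0.0008, -0.0013]
```

>>> send_rows:
  commands:
    - [0,[0.002,-0.022,-0.06],[0,0.0008,-0.0013]]
    - [0,[0,-0.004,-0.05],[0,0,0]]
    - [0,[0,0,-0.02],[0,0,0]]
    - [0,[0,0,0],[0,0,0]]

```text
clock: 21.05
tool_pos: [0.617, -0.1786, 0.0362]
orientation: [-179.8, 0.0, -101.1]
force: [-0.0, -0.4, 0.3]
opening: 0.0878
```

```bash
python3 go.py .6153 -.179 .013 258.75 1
```

```text
t 21.05 pos [ 617.  -178.6   36.2] ori [-1.7983e+02  4.0000e-02 -1.0111e+02] F [-0.  -0.4  0.3] open 87.8
dist [ -1.7  -0.4 -23.2] rot [-0.    0.17 -0.14] rows>= 0.4662738194204504
n 1.0 shift [-0.0068, -0.0018, -0.093] turn [-0.0, 0.0005, -0.0004]
```

>>> send_rows:
  commands:
    - [0,[-0.007,-0.002,-0.05],[0,0.0005,-0.0004]]
    - [0,[0,0,-0.03],[0,0,0]]
    - [0,[0,0,-0.008],[0,0,0]]

```text
clock: 21.35
tool_pos: [0.6162, -0.1791, 0.0142]
orientation: [-179.9, 0.0, -101.3]
force: [-0.5, 0.0, 0.8]
opening: 0.0876
```

```bash
python3 go.py .6153 -.179 .013 258.75 1
```

```text
t 21.35 pos [ 616.2 -179.1   14.2] ori [-1.7986e+02  3.0000e-02 -1.0126e+02] F [-0.5  0.   0.8] open 87.6
dist [-0.9  0.1 -1.2] rot [0.   0.15 0.01] rows>= 0.029369896186381705
n 1.0 shift [-0.0036, 0.0006, -0.0046] turn [0.0, 0.0004, 0.0]
```

>>> send_rows:
  commands:
    - [0.5,[-0.003,0,0],[0,0.0004,0]]
    - [0.5,[0,0,0],[0,0,0]]
    - [0.5,[0,0,0],[0,0,0]]

```text
clock: 21.65
tool_pos: [0.6153, -0.1793, 0.0139]
orientation: [180.0, -0.0, -101.3]
force: [-0.1, -0.5, 0.9]
opening: 0.0693
```

```bash
python3 go.py .6153 -.179 .0135 258.75 1
```

```text
t 21.65 pos [ 615.3 -179.3   13.9] ori [ 1.7996e+02 -2.0000e-02 -1.0126e+02] F [-0.1 -0.5  0.9] open 69.3
dist [ 0.   0.3 -0.4] rot [ 0.01 -0.04  0.01] rows>= 0.008977210572851205
n 1.0 shift [0.0001, 0.0011, -0.0014] turn [0.0, -0.0001, 0.0]
```

>>> send_rows:
  commands:
    - [1,[0,0.001,0],[0,0,0]]
    - [1,[0,0,0],[0,0,0]]
    - [1,[0,0,0],[0,0,0]]
    - [1,[0,0,0],[0,0,0]]
    - [1,[0,0,0],[0,0,0]]
    - [1,[0,0,0],[0,0,0]]
    - [1,[0,0,0],[0,0,0]]

```text
clock: 22.35
tool_pos: [0.616, -0.179, 0.0149]
orientation: [-179.9, -0.0, -101.3]
force: [-0.4, -0.2, 0.1]
opening: 0.0226
```

```bash
python3 go.py .6153 -.179 .0135 258.75 1
```

```text
t 22.35 pos [ 616.  -179.    14.9] ori [-179.94   -0.   -101.26] F [-0.4 -0.2  0.1] open 22.6
dist [-0.7  0.  -1.4] rot [0.01 0.06 0.01] rows>= 0.03172030588096006
n 1.0 shift [-0.0026, 0.0002, -0.0058] turn [0.0, 0.0002, 0.0]
```

>>> send_rows:
  commands:
    - [1,[0,0,0.02],[0,0,0]]
    - [1,[0,0,0.06],[0,0,0]]
    - [1,[0,0,0.06],[0,0,0]]
    - [1,[0,0,0],[0,0,0]]

```text
clock: 22.75
tool_pos: [0.6149, -0.179, 0.0505]
orientation: [179.9, -0.0, -101.3]
force: [0.5, -0.4, 0.4]
opening: 0.0234
```

```bash
python3 - <<'E'
from ov import *
from plant import sensors
o=sensors.get_obs();p=o['tool_pos'];z=p[2]-.0147;print(o['opening'],p)
B=[(circ(p[:2],.026,z+.01),(0,255,0)),(circ(p[:2],.012,z+.032),(255,0,255))]
s=take('side','q5');draw(s,B,(200,130,110,100),'pics/q5.png',6)
E
```

```text
0.023373246893451112 [ 0.61493386 -0.1789684   0.05053015]
```

View pics/q5.png

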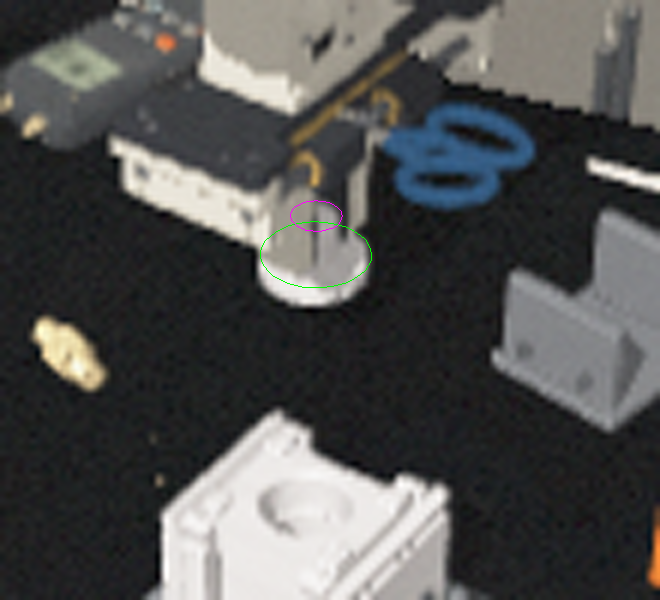

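The disc is held level by the knob; the predicted rim matches at about (315,255). Carry it over the stack.

>>> send_rows:
  commands:
    - [1,[0,0,0.12],[0,0,0]]
    - [1,[0,0,0.16],[0,0,0]]
    - [1,[-0.01,0.03,0.14],[0,0,0]]
    - [1,[-0.06,0.14,0.02],[0,0,0]]
    - [1,[-0.07,0.16,0],[0,0,0]]
    - [1,[-0.07,0.16,0],[0,0,0]]
    - [1,[-0.06,0.14,0],[0,0,0]]
    - [1,[-0.04,0.08,0],[0,0,0]]
    - [1,[0,0,0],[0,0,0]]
    - [1,[0,0,0],[0,0,0]]

```text
clock: 23.8
tool_pos: [0.5285, 0.0042, 0.1545]
orientation: [179.2, -0.0, -101.5]
force: [0.1, 0.0, -0.9]
opening: 0.0229
```

```bash
python3 go.py .5365 .0095 .11 258.75 1
```

```text
t 23.8 pos [528.5   4.2 154.5] ori [ 1.7923e+02 -1.0000e-02 -1.0150e+02] F [ 0.1  0.  -0.9] open 22.9
dist [  8.    5.3 -44.5] rot [-0.14 -0.76  0.25] rows>= 0.9107820044464776
n 1.0 shift [0.0322, 0.0212, -0.178] turn [-0.0004, -0.0021, 0.0007]
```

>>> send_rows:
  commands:
    - [1,[0.032,0.021,-0.04],[-0.0004,-0.0021,0.0007]]
    - [1,[0,0,-0.05],[0,0,0]]
    - [1,[0,0,-0.02],[0,0,0]]
    - [1,[0,0,0],[0,0,0]]
    - [1,[0,0,0],[0,0,0]]

```text
clock: 24.3
tool_pos: [0.5361, 0.0066, 0.1236]
orientation: [179.8, -0.1, -101.4]
force: [-0.1, -0.4, -0.1]
opening: 0.0229
```

```bash
python3 go.py .5365 .0095 .105 258.75 1
```

```text
t 24.3 pos [536.1   6.6 123.6] ori [ 1.7980e+02 -1.1000e-01 -1.0143e+02] F [-0.1 -0.4 -0.1] open 22.9
dist [  0.4   2.9 -18.6] rot [ 0.07 -0.21  0.18] rows>= 0.3757978764338012
n 1.0 shift [0.0016, 0.0116, -0.0742] turn [0.0002, -0.0006, 0.0005]
```

>>> send_rows:
  commands:
    - [1,[0.002,0.012,-0.04],[0.0002,-0.0006,0.0005]]
    - [1,[0,0.001,-0.03],[0,0,0]]
    - [1,[0,0,0],[0,0,0]]

```text
clock: 24.6
tool_pos: [0.5369, 0.0095, 0.105]
orientation: [-180.0, 0.0, -101.3]
force: [-0.1, -1.0, -1.0]
opening: 0.0231
```

```bash
python3 go.py .5365 .0095 .095 258.75 1; python3 - <<'E'
from ov import *
from plant import sensors
o=sensors.get_obs();p=o['tool_pos'];z=p[2]-.0147
c=(p[0]-.0007,p[1]);Y=(0,255,255);f=(.536,.0095)
B=[(circ(c,.026,z+.01),(0,255,0)),(circ(c,.026,z),(0,255,0)),(box(f,-11.25,.064,.052,.074),Y),(box(f,-11.25,.047,.031,.078),Y)]
s=take('side','q6');draw(s,B,(205,160,90,80),'pics/q6.png',7.5)
s=take('top','q6t');draw(s,B,(180,160,120,90),'pics/q6t.png',6)
E
```

```text
t 24.6 pos [536.9   9.5 105. ] ori [-1.7995e+02  3.0000e-02 -1.0131e+02] F [-0.1 -1.  -1. ] open 23.1
dist [ -0.4  -0.  -10. ] rot [-0.03  0.05  0.06] rows>= 0.19984272458298705
n 1.0 shift [-0.0014, -0.0, -0.0399] turn [-0.0001, 0.0001, 0.0002]
```

View pics/q6.png

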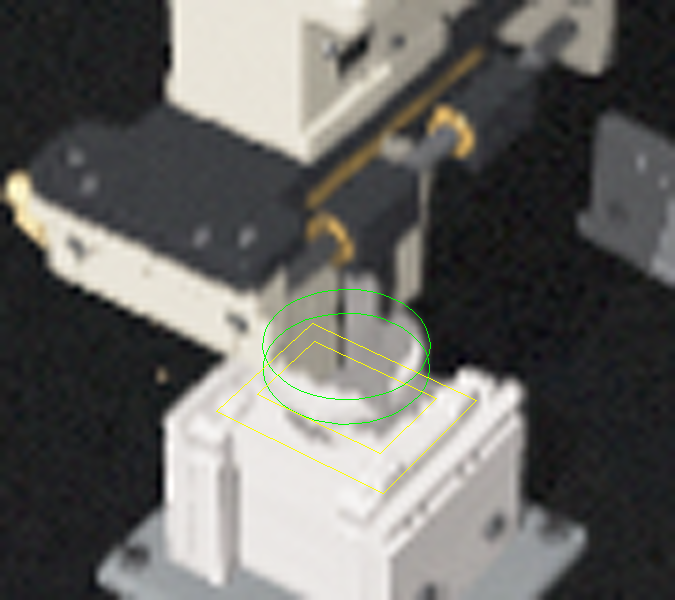

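The disc tracks its prediction and is centred between the lugs. Lower the last 16 mm.

>>> send_rows:
  commands:
    - [1,[-0.001,0,-0.03],[0,0,0]]
    - [1,[0,0,-0.02],[0,0,0]]
    - [1,[0,0,-0.006],[0,0,0]]

```text
clock: 25.0
tool_pos: [0.5376, 0.0099, 0.0916]
orientation: [-179.8, 0.1, -101.3]
force: [-0.2, -1.0, -0.9]
opening: 0.0229
```

```bash
python3 go.py .5365 .0095 .0887 258.75 1
```

```text
t 25.0 pos [537.6   9.9  91.6] ori [-1.7981e+02  1.0000e-01 -1.0128e+02] F [-0.2 -1.  -0.9] open 22.9
dist [-1.1 -0.4 -2.9] rot [-0.06  0.2   0.03] rows>= 0.0628435041065323
n 1.0 shift [-0.0046, -0.0017, -0.0116] turn [-0.0002, 0.0006, 0.0001]
```

>>> send_rows:
  commands:
    - [1,[-0.004,-0.002,-0.008],[-0.0002,0.0006,0]]
    - [1,[0,0,-0.005],[0,0,0]]

```text
clock: 25.2
tool_pos: [0.5367, 0.0093, 0.0888]
orientation: [180.0, -0.1, -101.2]
force: [-7.4, 0.5, 17.4]
opening: 0.0232
```

```bash
python3 go.py .5365 .0095 .0887 258.75 1
```

```text
t 25.2 pos [536.7   9.3  88.8] ori [ 1.7998e+02 -5.0000e-02 -1.0124e+02] F [-7.4  0.5 17.4] open 23.2
dist [-0.2  0.2 -0.1] rot [ 0.05 -0.03 -0.01] rows>= 0.006373094069123817
n 1.0 shift [-0.0009, 0.0008, -0.0004] turn [0.0001, -0.0001, -0.0]
```

Seated at 88.8 mm (predicted 88.7). Release, rise, move clear.

>>> send_rows:
  commands:
    - [0.6,[0,0,0],[0,0,0]]
    - [0.6,[0,0,0],[0,0,0]]
    - [0.6,[0,0,0.002],[0,0,0]]
    - [0.3,[0,0,0.004],[0,0,0]]
    - [0,[0,0,0.08],[0,0,0]]
    - [0,[0,0,0.14],[0,0,0]]
    - [0,[0,0,0.14],[0,0,0]]
    - [0,[0,-0.16,0.06],[0,0,0]]
    - [0,[0,-0.18,0],[0,0,0]]
    - [0,[0,-0.18,0],[0,0,0]]
    - [0,[0,-0.18,0],[0,0,0]]
    - [0,[0,-0.12,0],[0,0,0]]

```text
clock: 26.4
tool_pos: [0.5375, -0.199, 0.2021]
orientation: [-179.7, -0.1, -100.7]
force: [0.9, 0.4, -0.1]
opening: 0.0874
```

>>> send_rows:
  commands:
    - [0,[0,-0.12,0],[0,0,0]]
    - [0,[0,-0.06,0],[0,0,0]]
    - [0,[0,0,0],[0,0,0]]

```text
clock: 26.7
tool_pos: [0.5365, -0.25, 0.2018]
orientation: [-179.8, -0.1, -101.0]
force: [0.7, -0.3, -1.4]
opening: 0.0875
```

```bash
python3 - <<'E'
from ov import *
f=(.536,.0095);Y=(0,255,255);G=(0,255,0)
B=[(circ(f,.026,.084),G),(circ(f,.012,.106),(255,0,255))]
s=take('side','q7');draw(s,[],(205,160,90,80),'pics/q7.png',7.5);cv2.imwrite('pics/q7f.png',cv2.resize(s['color'],(800,600)))
W=cloud(s);P=W[160:240,205:295].reshape(-1,3);
d=np.hypot(P[:,0]-f[0],P[:,1]-f[1])
for lo,hi in((0,.010),(.015,.024)):
    q=P[(d>lo)&(d<hi)&(P[:,2]>.07),2];print(len(q),np.round(np.percentile(q,[10,50,90]),4))
s=take('top','q7t');draw(s,B,(180,160,120,90),'pics/q7t.png',6)
W=cloud(s);P=W[160:250,180:300].reshape(-1,3);
d=np.hypot(P[:,0]-f[0],P[:,1]-f[1])
for lo,hi in((0,.010),(.015,.024)):
    q=P[(d>lo)&(d<hi)&(P[:,2]>.07)];print(len(q),np.round(np.percentile(q[:,2],[10,50,90]),4))
    A=np.c_[q[:,:2]-f,np.ones(len(q))]; print('plane',np.linalg.lstsq(A,q[:,2],rcond=None)[0])
k=P[(P[:,2]>.097)&(d<.03)];print('knob c',np.nanmean(k,0))
E
```

```text
42 [0.104  0.1059 0.1069]
107 [0.0817 0.0835 0.0849]
75 [0.6129 0.6152 0.6176]
plane [ 0.61374332 -0.27405722  0.61820898]
284 [0.5914 0.6054 0.6213]
plane [ 1.14759267 -0.70854308  0.61659202]
knob c [ 0.52278447 -0.00078145  0.61113675]
```

View pics/q7.png

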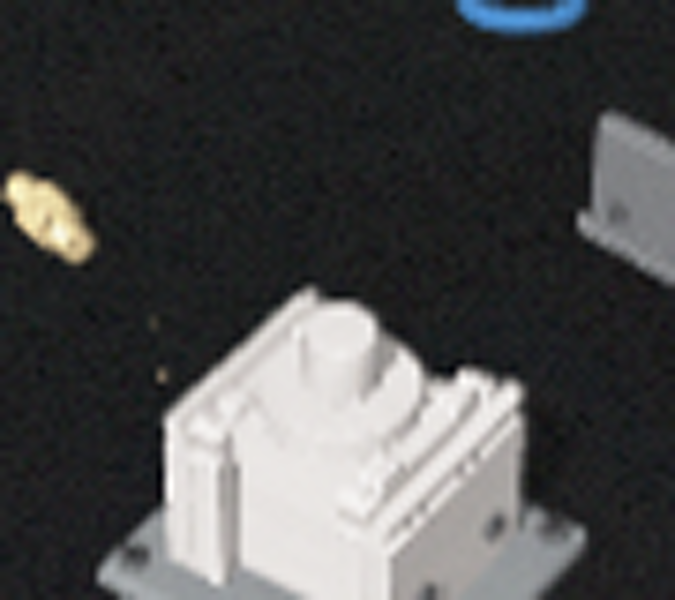

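View pics/q7t.png

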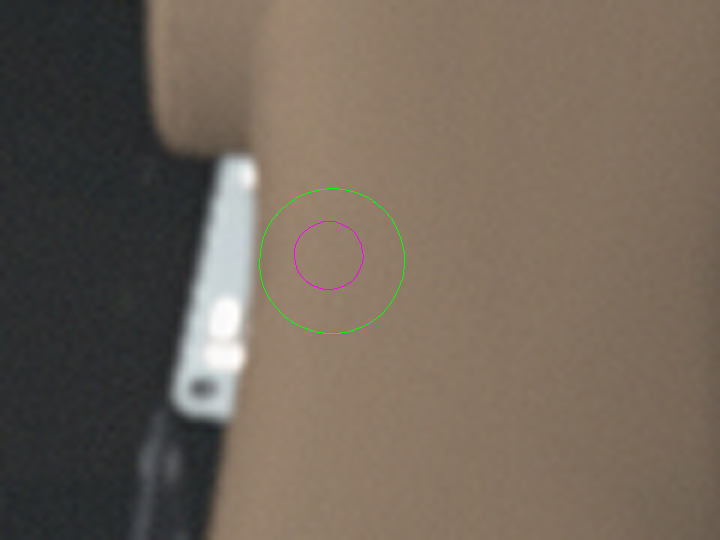

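View pics/q7f.png

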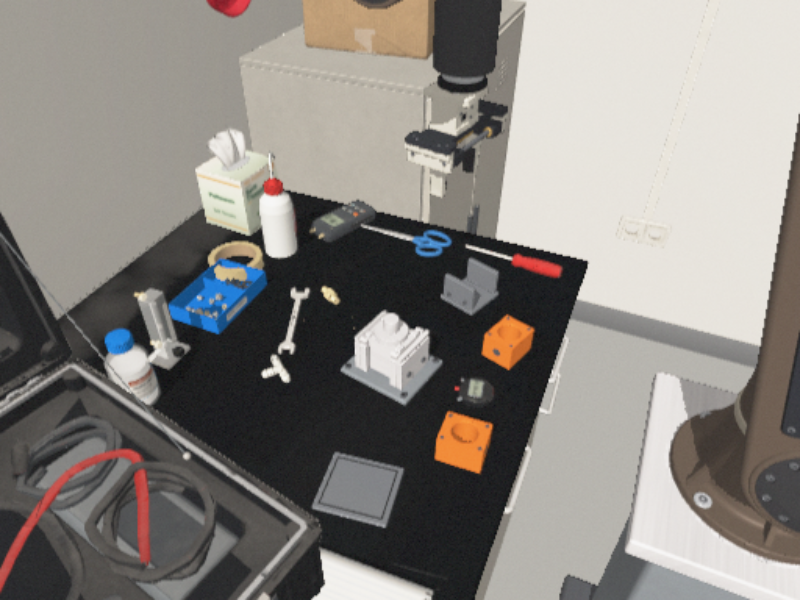

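The side view shows the full stack with the disc inside the lugs. Its heights are 105.9 mm at the knob top (nominal 106) and 83.5 mm at the disc top (nominal 84). In the top view the arm blocks the stack. One flatness check from the side depth first.

```bash
python3 - <<'E'
from ov import *
f=np.array((.536,.0095))
W=cloud(load('q7'));P=W[160:240,205:295].reshape(-1,3);d=np.hypot(*(P[:,:2]-f).T)
q=P[(d>.014)&(d<.024)&(abs(P[:,2]-.0835)<.005)]
c=np.linalg.lstsq(np.c_[q[:,:2]-f,np.ones(len(q))],q[:,2],rcond=None)[0];print('tilt deg',np.degrees(c[:2]),'z',c[2],len(q))
k=P[(P[:,2]>.103)&(d<.03)];print('knob',k.mean(0),len(k))
from plant import sensors;o=sensors.get_obs();print(np.abs(o['qvel']).max())
E
```

```text
tilt deg [ 1.16838399 -0.20796232] z 0.08354490436134855 109
knob [0.53668007 0.01197001 0.10562391] 58
1.3945068062995993
```

```bash
python3 -c "
from plant import order
print(order.close_job())"
```

```text
the job is handed in; nothing more can be done
None
```

I assembled the filter cell in the pocket and handed it in at about 27 s. The housing came out of the cradle by its ends, was set on the pad and taken again by its long sides. The spacer followed with lugs up, then the disc with knob up. I lowered each part until it touched before letting go, with contact forces of 12–25 N.

**Last checks:**
- **Seating:** each part made contact within 0.1 mm of its calculated height.
- **Heights from the side camera:** the knob top read 105.6–105.9 mm (nominal 106) and the disc top 83.5 mm (nominal 84). The fitted disc tilt was about 1°, which I put down to depth noise; a disc resting on a lug would tilt about 4–5°.
- **Surroundings:** the orange look-alikes, spanner and screwdriver look untouched, and the gripper stood about 0.26 m to the side and 0.2 m up.

**Failed or disagreed:**
- **Top camera:** the last top picture was blocked by the arm, so the disc's final seat was checked from the side camera only.
- **Knob position:** it read about 2.5 mm off centre in y. I think that is because only one side of the knob is visible from there, but I did not confirm it.

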